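# Check a thread rack's post with the square

## Robot

A 7-joint arm with a two-finger parallel gripper is mounted at the origin on the work surface. World frame = base frame: x ahead of the robot, y to its left, z up, the work surface at z = 0. Lengths are in m, angles in rad, forces in N, time in s.
With the tool pointing down it reaches from about 0.4 to 0.85 m from the base axis. Payload 10.4 kg.
Tool frame: the origin (TCP) lies at the centre of the arm's flange, where the gripper is bolted on; the fingertips stand 173 mm ahead of it and the grasp point (between the pads) lies 155 mm ahead of it (manip.nose_length is the distance from the TCP to the fingertips, in m); z points along the fingers, x is the direction in which the jaws open and shut, and the axes are right-handed (so a half turn about z gives the same grasp; the last joint's range is limited). The gripper opens to 85 mm and grips with 20 to 120 N. Pads are 22 mm wide; open, the fingers measure 114 mm over their backs; the gripper's body (76 mm by 85 mm) begins 54 mm behind the grasp point. The pads swing forward as they close: fully open they stand 13 mm farther back than shut.
Start: joints at [-1.212, 0.332, -0.065, 1.46, 0.022, 1.35, -0.088], TCP at [0.233, 0.58, 0.405] pointing down, gripper open.
Joint ranges: [-2.6, 2.6], [-0.5, 2.12], [-1.47, 1.34], [0.16, 2.42], [-1.27, 4.41], [0.06, 2.06], [-2.6, 2.6]. Speed limits (rad/s): [2.22, 2.22, 2.79, 2.79, 3.14, 3.14, 3.14].

## Interface

Orientations are given as a unit quaternion [x, y, z, w].
In Python, from workcell import status, cams, order, manip gives the robot as it stands.
- The arm moves only by the tool servo_tool, never from a script. Its argument "motion" is a list that holds one entry, the list of rows, each a list of 6 numbers: the shift along the tool's x, y, z in units of 50 mm (1.0 is 50 mm), then the turn, a rotation vector about the tool's x, y, z in units of 5 degrees (1.0 is 5 degrees). In form: [[[x, y, z, ax, ay, az], ...]]. A call has 1 to 12 rows; each row shifts and turns the pose as measured when the row begins, along the tool's axes as they then stand; what a row does not reach is not made up. A row lasts 1/10 s, in which the tool goes at most 50 mm and 8.59 degrees, less where a joint would pass 70% of its speed; a pose out of reach is approached as far as the arm can. A call is refused whole if a number of a shift passes 1 or a number of a turn 1, either way. A call with a gripper value outside its range is refused whole. "jaw" is the closure in counts, from 0 (fully open) to 255 (shut), set as the call begins (left out, the last holds). The fingers move at their own pace and stop on an object; "force" is the grip in N (left out, the last holds). Time passes only in rows, so rows that do not move let the fingers close. It gives the time, the measured TCP pose, the force and the opening at its end, in the units of the state.
- status.get_obs(): the state, without advancing time (a new reading comes with each control period).
- cams.camera(name): name is "scene" or "side" or "wrist"; returns a dict with "color" (384x512x3 uint8, red, green, blue), "vertical_fov" (degrees; the focal length in pixels is half the picture's height over the tangent of half this angle, whatever the lens; pixels are square), "cx", "cy" (the principal point, pixels), "extrinsics" (4x4, takes a point from camera to world coordinates). Camera axes: x right, y down, z forward; pixel columns grow to the right and rows downward; lengths in m; the calibration is good to about 2 mm. A picture is of the moment at which its call begins. There is no depth.
- order.hand_in(): hands the job in, once; it reports no verdict.
The state is a dict: "clock": time; "joint_pos": joint angles; "joint_velocities": joint speeds; "tau": joint torques, N m; "position": TCP position; "ee_rot": TCP orientation; "ft_force": force on the tool from outside, world axes, zero at the start; "torque": the same for the moment, N m; "grip_width": opening from 0.0 (shut) to 1.0 (fully open).
Only numpy, scipy, OpenCV 4.12 (cv2) and the standard library are available. Lean on these libraries where they do the work, as an engineer would, in place of code of your own. Each camera call takes 0.05 s, during which the arm holds its last target.

## Task

The reel of thread on the spindle next to the rack's post stands where the square has to go: slide it up off its spindle and stand it upright on the round cork mat. Then take the metal square and press it into the corner between post and plate, long limb flat on the plate beside the empty spindle and pointing along it, the upright blade's back edge on the face of the post, so that it bears firmly on both, and finish while still gripping it and pressing it there, without letting go. Leave the other reel and everything else on the bench where they are.

Things in the scene. Friction and masses are not known exactly. Their poses are not given: they have to be found in the camera images.
- post: Fixed upright timber post of the thread rack, 40 x 40 mm and 100 mm high, standing on the rack's plate. Origin: on the plate's top surface (30 mm above the bench), at the middle of the foot of the post's bearing face, i.e. in the corner. z up; the post stands at y 0 to +40 mm, x -20 to +20 mm; -y runs out from the bearing face (the plane y = 0) along the plate. The rack's yaw varies.
- plate: Fixed timber base plate of the rack, 110 mm wide (x -55 to +55 mm), 30 mm thick, along y from +40 mm to -290 mm. Origin: straight below the post's origin, on the bench; axes as the post's.
- spindle_tip (a point): Tip of the fixed steel spindle (10 mm thick) next to the post, 60 mm above the plate's top; at x +20, y -55 mm in the post's axes. A second, equal spindle stands at x +20, y -235 mm and carries the other reel.
- reel: The reel itself (same axes as its centre point), origin at the centre of its underside; see reel_center.
- reel_center (a point): Centre (half-way up) of the loose wooden reel of thread on the spindle next to the post: flanges 60 mm across, thread 57 mm across, 46 mm high, about 0.09 kg, bore 20 mm through; rests on the plate. Its z axis is its bore.
- mat_top (a point): Centre of the top of the fixed round cork mat, 110 mm across, 4 mm thick.
- square: The metal square, about 0.3 kg (varies), standing on the bench on its long limb. Origin: middle of the underside of the long limb; y along that limb towards the blade, z up, x across its thickness. See square_grip.
- square_grip (a point): Centre of the long limb of the square: 180 mm long (y), 20 mm thick (x), 30 mm high (z); good place to grip, across the thickness. The thin blade (5 mm thick, 28 mm wide) rises at the limb's +y end to 122 mm above the underside; its back edge is flush with the limb's end.
- square_heel (a point): Outer corner of the square, on its underside at the +y end of the long limb (90 mm from the limb's middle, under the blade's back edge). In the finished job it lies in the corner at the foot of the post.
- reel_b_center (a point): Centre of the other reel, same size, on the rack's second spindle, far from the post. Leave it.
- boot_mark (a point): Brown ankle boot, 270 mm long, 180 mm high; leave it.
- tin_mark (a point): Small round metal tin, 50 mm across, 38 mm high; leave it. Point 20 mm above its foot.
- jar_mark (a point): Amber glass jar, 72 mm across, 100 mm high; leave it.
- hammer_mark (a point): Hammer lying on the bench; leave it.
- awl_mark (a point): Awl with wooden handle, 150 mm long, lying on the bench; leave it.
- tacks_mark (a point): Steel bowl, 90 mm across, 35 mm high; leave it.
Things that resemble listed ones, but are neither listed nor needed, are in the scene too. Of the things shaped like the square, the metal one is meant.

How it is judged:
On the way, in this order (a step that is already met when the one before it is completed fails the run):
1. the reel is off its spindle and stands released on the cork mat (horizontal distance between reel_center and mat_top below 0.04 m and angle between reel_center's own z axis and vertical below 0.1 rad and z of reel_center in the frame of mat_top between 0.019 and 0.027 m and contact force between each of the arm, the fingers and reel below 0.1 N and linear speed of reel below 0.02 m/s), for 0.2 s.
2. the gripped square bears on both plate and post (contact force between square and plate above 2 N and contact force between square and post above 2 N and contact force between the fingers and square above 2 N and angle between square's own z axis and vertical below 0.03 rad and angle between the y axis of square and the y axis of post, either way round below 0.035 rad and x of square_heel in the frame of post between -0.0205 and 0.0205 m and y of square_heel in the frame of post between -0.004 and 0.004 m and z of square_heel in the frame of post between -0.004 and 0.004 m and linear speed of square below 0.02 m/s), for 0.5 s.
At the end, for the whole second after the job is handed in: Square gripped and bearing with over 2 N on plate and on post, upright within 0.03 rad, along the plate within 0.035 rad, its outer corner within 4 mm of both faces and within the post's width. Reel upright and released on the mat, within 40 mm of its centre. Nothing else moved over 20 mm (all of step 1 and all of step 2); the arm keeps its last pose, push and grip.
It fails at once if the other reel is disturbed (moved over 20 mm) (distance of reel_b_center from where it was at the start of the episode above 0.02 m).
It fails at once if another thing on the bench is disturbed (moved over 20 mm) (distance of any of boot_mark, tin_mark, jar_mark, hammer_mark, awl_mark, tacks_mark from where it was at the start of the episode above 0.02 m).
It also fails if it takes over 67 s, if anything falls off the work surface, if the arm or the gripper's body presses on something with over 40 N, if the wrist force passes 120 N, or if a joint passes its speed limit or range.

## Working session

There is one attempt and no reset: what is moved stays moved. The work goes in short steps, Python scripts to look and compute and a tool call to move; the robot and the scene stay as the last step left them, time stands still between calls to the robot, and variables do not carry over. Pictures are saved under pics/ and viewed, and the job is handed in when it is done.

Besides the shell and the picture viewer there is one more tool, called after ">>>" in YAML: its name, and indented under it one key for each argument. servo_tool: Moves the arm, as the interface text tells. Its arguments: {"type":"object","properties":{"motion":{"type":"array","items":{"type":"array","items":{"type":"array","items":{"type":"number"}}}},"jaw":{"type":"number"},"force":{"type":"number"}},"required":["motion"]}

```bash
mkdir -p pics; ls; cat > h.py <<'E'
import numpy as np, cv2
from workcell import status, cams, order, manip
def grab(n,f=None):
    d=cams.camera(n); im=cv2.cvtColor(d["color"],cv2.COLOR_RGB2BGR)
    if f: cv2.imwrite("pics/%s.png"%f,im)
    d["bgr"]=im; d["K"]=(384/2/np.tan(np.radians(d["vertical_fov"])/2)); return d
def ray(d,u,v):
    E=np.array(d["extrinsics"]); r=np.array([(u-d["cx"])/d["K"],(v-d["cy"])/d["K"],1.]); r=E[:3,:3]@r
    return E[:3,3],r/np.linalg.norm(r)
def onz(d,u,v,z):
    o,r=ray(d,u,v); return o+r*(z-o[2])/r[2]
def tri(L):
    A=np.zeros((3,3));b=np.zeros(3)
    for d,u,v in L:
        o,r=ray(d,u,v);P=np.eye(3)-np.outer(r,r);A+=P;b+=P@o
    p=np.linalg.solve(A,b); return p,[np.linalg.norm(np.cross(p-ray(d,u,v)[0],ray(d,u,v)[1])) for d,u,v in L]
def proj(d,p):
    E=np.linalg.inv(np.array(d["extrinsics"])); q=E[:3,:3]@np.array(p)+E[:3,3]
    return q[0]/q[2]*d["K"]+d["cx"],q[1]/q[2]*d["K"]+d["cy"]
import pickle
E
python3 - <<'E'
from h import *
o=status.get_obs()
for k in o: print(k,np.round(o[k],3))
D={}
for n in ["scene","side","wrist"]:
    d=grab(n,n+"0"); D[n]=d; print(n,d["K"],d["cx"],d["cy"],np.round(d["extrinsics"],3).tolist())
pickle.dump(D,open("d0.pkl","wb")); print(manip.nose_length)
E
```

```text
pics
clock 0.0
joint_pos [-1.212  0.333 -0.065  1.461  0.022  1.35  -0.089]
joint_velocities [-0.     0.001 -0.001  0.001 -0.    -0.001 -0.001]
tau [-2.0000e-03 -6.2546e+01  4.8000e-02 -3.9159e+01  1.6000e-02  1.0000e-02
 -0.0000e+00]
position [0.233 0.58  0.404]
ee_rot [ 0.828  0.56  -0.001  0.   ]
ft_force [-0.198  0.238  0.078]
torque [ 0.02  -0.017  0.025]
grip_width 0.998
scene 378.67242076367796 252.06883888388148 191.53740160028067 [[-0.178, 0.763, -0.621, 1.462], [0.984, 0.141, -0.109, 0.101], [0.004, -0.631, -0.776, 1.248], [0.0, 0.0, 0.0, 1.0]]
side 466.85455395284055 249.4703507063448 188.47136237725715 [[0.991, -0.099, 0.09, 0.432], [-0.132, -0.626, 0.769, -1.234], [-0.02, -0.774, -0.633, 1.037], [0.0, 0.0, 0.0, 1.0]]
wrist 305.00547553375753 254.59827249578595 191.86109743896742 [[0.372, 0.887, 0.275, 0.164], [0.928, -0.355, -0.111, 0.608], [-0.001, 0.297, -0.955, 0.373], [0.0, 0.0, 0.0, 1.0]]
0.1734
```

View pics/scene0.png

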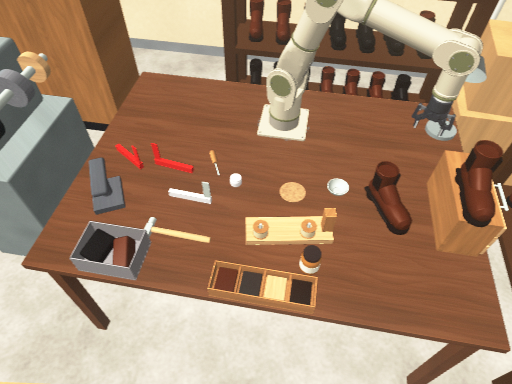

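View pics/side0.png

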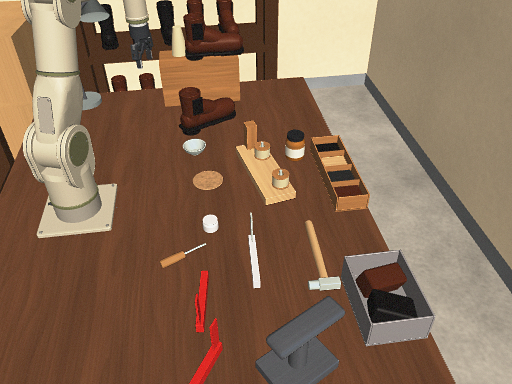

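View pics/wrist0.png

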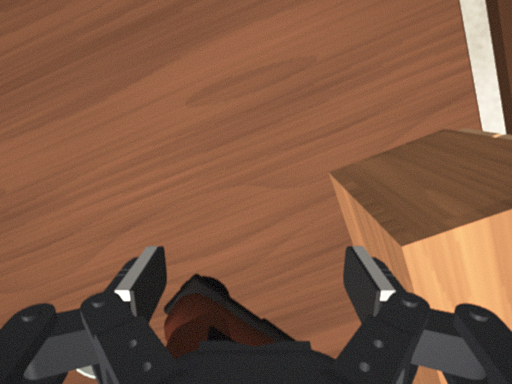

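Candidates in the scene view:
- **Square:** the bright metal one at (190,193) with its blade at (206,188). The red lookalikes are at (128,155) and (172,163).
- **Reels:** the one next to the post is at (307,229) and the far one is at (260,229).
- **Mat:** brown disc at (292,192). The white bowl at (338,186) and the tin at (236,180) are not it.

I'll take the metal square and the post-side reel, and check both in close crops.

```bash
python3 - <<'E'
from h import *
D=pickle.load(open("d0.pkl","rb"))
a=D["scene"]["bgr"][170:250,160:360]; b=D["side"]["bgr"][110:300,170:350]
cv2.imwrite("pics/c1.png",cv2.resize(a,None,fx=4,fy=4,interpolation=cv2.INTER_CUBIC))
cv2.imwrite("pics/c2.png",cv2.resize(b,None,fx=3.1,fy=3.1,interpolation=cv2.INTER_CUBIC))
E
```

```text
(no output)
```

View pics/c1.png

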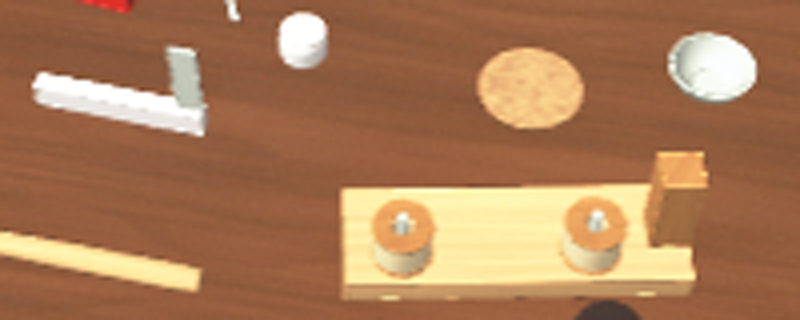

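View pics/c2.png

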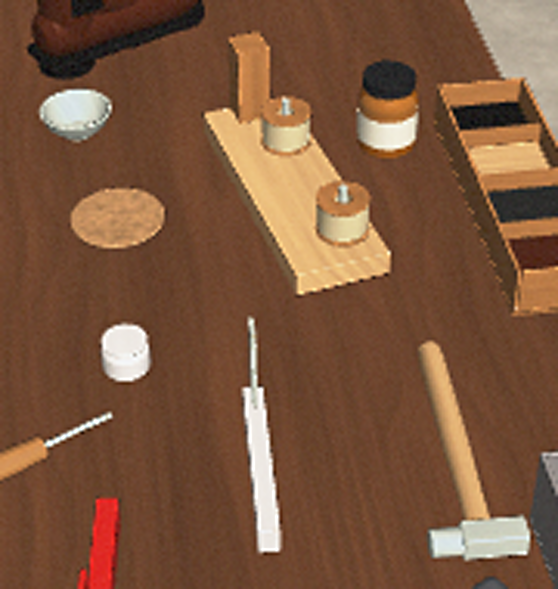

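```bash
python3 - <<'E'
from h import *
D=pickle.load(open("d0.pkl","rb")); S,T=D["scene"],D["side"]
s=lambda x,y:(S,x/4+160-.4,y/4+170-.4); t=lambda x,y:(T,x/3.1+170-.35,y/3.1+110-.35)
P={"plate far-in":(s(342,188),t(298,278)),"plate far-out":(s(342,285),t(388,256)),
"reel top":(s(597,224),t(286,110)),"reelb top":(s(403,226),t(343,196)),"mat":(s(531,88),t(117,218)),
"sq limb end top-":(s(38,76),t(268,547)),"blade tip":(s(181,48),t(251,319)),"sq heel end":(s(205,112),t(253,390)),
"jar":(s(608,310),t(390,70)),"tin":(s(303,25),t(125,336))}
for k,v in P.items():
    p,e=tri(v); print(k,np.round(p,3),np.round(e,4))
def mask(d,lo,hi):
    return cv2.inRange(cv2.cvtColor(d["bgr"],cv2.COLOR_BGR2HSV),lo,hi)
for n,z,roi in(("scene",.004,(275,308,178,206)),("side",.004,(185,230,165,195))):
    d=D[n];m=np.zeros((384,512),np.uint8);x0,x1,y0,y1=roi
    g=cv2.cvtColor(d["bgr"],cv2.COLOR_BGR2GRAY)[y0:y1,x0:x1]
    _,b=cv2.threshold(g,0,255,cv2.THRESH_OTSU);m[y0:y1,x0:x1]=b
    c=max(cv2.findContours(m,0,1)[0],key=cv2.contourArea)
    q=np.array([onz(d,*p[0],z) for p in c]); (cx,cy),r=cv2.minEnclosingCircle((q[:,:2]*1000).astype(np.float32))
    print(n,cx,cy,r)
E
```

```text
plate far-in [ 0.619 -0.075  0.031] [0.0015 0.0015]
plate far-out [ 0.724 -0.053  0.028] [0.0011 0.0011]
reel top [0.646 0.173 0.077] [0.0004 0.0004]
reelb top [ 0.682 -0.004  0.078] [0.0005 0.0005]
mat [0.435 0.094 0.003] [0.0004 0.0004]
sq limb end top- [ 0.534 -0.418  0.023] [0.0052 0.0052]
blade tip [ 0.55  -0.245  0.131] [0.0018 0.0018]
sq heel end [ 0.549 -0.232  0.028] [0.0016 0.0016]
jar [0.767 0.184 0.117] [0.0054 0.0054]
tin [ 0.43  -0.154  0.046] [0.0016 0.0016]
scene 434.9833984375 92.61026000976562 55.58161926269531
side 435.890869140625 95.28053283691406 55.93551254272461
```

```bash
cat >> h.py <<'E'
from scipy.spatial.transform import Rotation as R
def plan(p,yaw,n,pose=None):
    """yaw=world angle of tool x (deg), tool down. prints rows"""
    o=status.get_obs() if pose is None else pose
    P=np.array(o["position"]);M=R.from_quat(o["ee_rot"])
    c,s=np.cos(np.radians(yaw)),np.sin(np.radians(yaw))
    G=R.from_matrix(np.array([[c,s,0],[s,-c,0],[0,0,-1.]]))
    rv=(M.inv()*G).as_rotvec()
    rows=[]
    for i in range(n):
        Mi=M*R.from_rotvec(rv*i/n)
        rows.append(list(Mi.inv().apply((np.array(p)-P)/n)/.05)+list(np.degrees(rv/n)/5))
    print(np.round(rows,2).tolist()); print("left",np.round(np.array(p)-P,4),np.round(np.degrees(rv),2))
E
python3 - <<'E'
from h import *
plan([0.649,0.056,0.45],11.5,12)
E
```

```text
[[-0.55, 0.97, -0.08, 0.0, 0.0, 0.94], [-0.47, 1.01, -0.08, 0.0, 0.0, 0.94], [-0.39, 1.05, -0.08, 0.0, 0.0, 0.94], [-0.3, 1.07, -0.08, 0.0, 0.0, 0.94], [-0.21, 1.1, -0.08, 0.0, 0.0, 0.94], [-0.12, 1.11, -0.08, 0.0, 0.0, 0.94], [-0.03, 1.11, -0.08, 0.0, 0.0, 0.94], [0.07, 1.11, -0.08, 0.0, 0.0, 0.94], [0.16, 1.1, -0.08, 0.0, 0.0, 0.94], [0.25, 1.09, -0.08, 0.0, 0.0, 0.94], [0.34, 1.06, -0.08, 0.0, 0.0, 0.94], [0.42, 1.03, -0.08, 0.0, 0.0, 0.94]]
left [ 0.4162 -0.5239  0.0459] [3.000e-02 5.000e-02 5.663e+01]
```

>>> servo_tool:
  motion:
    - [[-0.4,0.75,-0.1,0,0,0.7],[-0.4,0.75,-0.1,0,0,0.7],[-0.35,0.75,-0.1,0,0,0.7],[-0.3,0.8,-0.1,0,0,0.7],[-0.2,0.8,-0.1,0,0,0.7],[-0.15,0.8,-0.1,0,0,0.7],[-0.1,0.8,-0.1,0,0,0.7],[-0.05,0.8,-0.1,0,0,0.7],[0,0.8,-0.05,0,0,0.7],[0.05,0.8,0,0,0,0.7],[0.1,0.8,0,0,0,0.7],[0.15,0.8,0,0,0,0.7]]
  jaw: 0

```text
clock: 1.35
position: [0.5467, 0.1853, 0.4447]
ee_rot: [0.976, 0.218, -0.003, 0.001]
ft_force: [0.9, 0.6, 0.9]
grip_width: 1.0
```

```bash
python3 - <<'E'
from h import *
plan([0.649,0.056,0.45],11.5,6)
E
```

```text
[[0.12, 0.53, -0.02, 0.0, 0.01, 0.46], [0.15, 0.53, -0.02, 0.0, 0.01, 0.46], [0.17, 0.52, -0.02, 0.0, 0.01, 0.46], [0.19, 0.52, -0.02, 0.0, 0.01, 0.46], [0.21, 0.51, -0.02, 0.0, 0.01, 0.46], [0.23, 0.5, -0.02, 0.0, 0.01, 0.46]]
left [ 0.1023 -0.1293  0.0053] [ 0.05  0.34 13.7 ]
```

>>> servo_tool:
  motion:
    - [[0.12,0.53,0,0,0,0.46],[0.15,0.53,0,0,0,0.46],[0.17,0.52,0,0,0,0.46],[0.19,0.52,0,0,0,0.46],[0.21,0.51,0,0,0,0.46],[0.23,0.5,0,0,0,0.46],[0,0,0,0,0,0]]

```text
clock: 2.05
position: [0.6537, 0.0431, 0.4424]
ee_rot: [0.996, 0.089, -0.004, 0.003]
ft_force: [-0.4, -0.2, -1.4]
grip_width: 1.0
```

```bash
python3 - <<'E'
from h import *
d=grab("wrist","w1"); pickle.dump(d,open("w1.pkl","wb")); print(status.get_obs()["position"])
E
```

```text
[0.65311759 0.04495855 0.44240514]
```

View pics/w1.png

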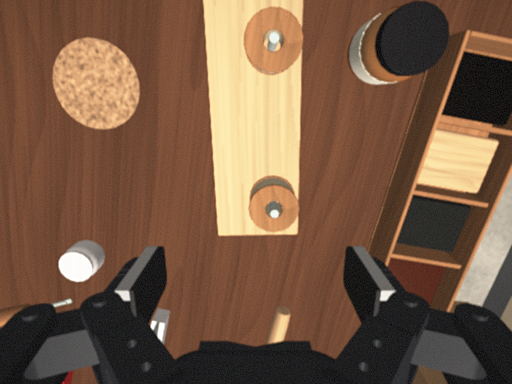

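The first reel is at (273,41), the second at (274,205), and the mat at (96,84). The post is just above the frame, so I'll take a second view nearer to it.

>>> servo_tool:
  motion:
    - [[0,-0.6,0,0,0,0],[0,-0.6,0,0,0,0],[0,-0.6,0,0,0,0],[0,0,0,0,0,0],[0,0,0,0,0,0]]

```text
clock: 2.6
position: [0.6342, 0.14, 0.4408]
ee_rot: [0.996, 0.093, -0.006, 0.002]
ft_force: [-0.6, 0.0, 0.3]
grip_width: 1.001
```

```bash
python3 - <<'E'
from h import *
d=grab("wrist","w2"); pickle.dump(d,open("w2.pkl","wb")); print(status.get_obs()["position"])
E
```

```text
[0.63420265 0.14062105 0.44076248]
```

View pics/w2.png

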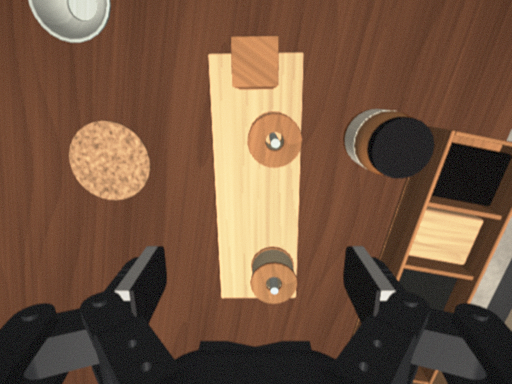

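View 2 shows the post top as a square at about (232–279, 37–88), the reel at (275,140), the other reel at (274,283) and the mat at (110,160). Next I measure from both views.

```bash
python3 - <<'E'
from h import *
A=pickle.load(open("w1.pkl","rb"));B=pickle.load(open("w2.pkl","rb"))
def blob(d,seed,z,tol=16):
    hsv=cv2.cvtColor(cv2.GaussianBlur(d["bgr"],(3,3),0),cv2.COLOR_BGR2HSV).astype(int)
    p=hsv[seed[1],seed[0]]
    m=(np.abs(hsv-p)<np.array([7,45,45])).all(2).astype(np.uint8)*255
    m=cv2.morphologyEx(m,cv2.MORPH_OPEN,np.ones((3,3)))
    n,l=cv2.connectedComponents(m); m=(l==l[seed[1],seed[0]]).astype(np.uint8)*255
    c=max(cv2.findContours(m,0,1)[0],key=cv2.contourArea)[:,0]
    h=cv2.convexHull(c)[:,0]; q=np.array([onz(d,*x,z)[:2] for x in h])*1000
    (e,ax,an)=cv2.fitEllipse(h.astype(np.float32))
    return p,np.round(e,1),np.round(ax,1),np.round(cv2.fitEllipse(q.astype(np.float32))[:2],1).tolist()
for n,s1,s2,z in(("reel",(258,48),(262,145),.076),("reelb",(260,210),(262,285),.076),("mat",(96,84),(110,160),.004)):
    a=blob(A,s1,z);b=blob(B,s2,z); print(n,a,b,*[np.round(x,4) for x in tri([(A,*a[1]),(B,*b[1])])],sep="\n  ")
for n,u,z in (("post c1",(231,37),.13),("c2",(278,37),.13),("c3 ",(279,88),.13),("c4",(233,87),.13)): print(n,np.round(onz(B,*u,z),4))
# plate edges in both: bright yellow mask
for d in(A,B):
    hsv=cv2.cvtColor(d["bgr"],cv2.COLOR_BGR2HSV); print(hsv[120,230] if d is A else hsv[220,230], hsv[62,255])
    for v in (100,130,150,180,220):
        row=hsv[v,195:320]; m=(row[:,2]>170)&(row[:,0]>12)
        i=np.where(m)[0]
        if len(i): L=onz(d,195+i[0]-.5,v,.03);Rr=onz(d,195+i[-1]+.5,v,.03); print(v,195+i[0],195+i[-1],np.round(L[:2],4),np.round(Rr[:2],4))
E
```

```text
reel
  (array([ 13, 140, 204]), array([276.3,  35. ]), array([64.9, 85.6]), [[649.5, 175.5], [64.2, 76.8]])
  (array([ 13, 139, 196]), array([265. ,  96.4]), array([ 67.7, 154.4]), [[630.0, 210.7], [71.6, 153.8]])
  [ 0.6438  0.2166 -0.1464]
  [0.0111 0.0111]
reelb
  (array([ 13, 138, 215]), array([274.3, 209.1]), array([48.3, 53.4]), [[683.9, -5.0], [60.8, 62.5]])
  (array([ 13, 136, 201]), array([275.4, 283. ]), array([40.4, 54. ]), [[685.2, -3.2], [59.1, 68.2]])
  [ 0.6852 -0.0057  0.0714]
  [0.0008 0.0008]
mat
  (array([ 14, 117, 221]), array([95.6, 83.1]), array([81.1, 95.9]), [[437.9, 93.2], [108.4, 108.8]])
  (array([ 14, 116, 220]), array([109. , 160.2]), array([73.3, 84.9]), [[438.0, 93.5], [108.3, 108.4]])
  [0.4377 0.0956 0.0043]
  [0.0001 0.0001]
post c1 [0.5899 0.2565 0.13  ]
c2 [0.6282 0.2637 0.13  ]
c3  [0.6374 0.2247 0.13  ]
c4 [0.598 0.218 0.13 ]
[ 22  83 252] [ 13 140 208]
100 209 300 [0.5846 0.1018] [0.693  0.1214]
130 211 300 [0.5918 0.0671] [0.7009 0.0869]
150 212 299 [0.5964 0.0427] [0.7052 0.0626]
180 214 299 [0.6042 0.0044] [0.7138 0.0245]
220 217 298 [ 0.616  -0.0504] [ 0.7249 -0.0303]
[ 23  78 252] [ 12 135 211]
100 211 301 [0.5658 0.1999] [0.6725 0.2201]
130 212 300 [0.5721 0.1651] [0.6794 0.1856]
150 213 300 [0.5769 0.1409] [0.6851 0.1616]
180 215 299 [0.5852 0.1028] [0.6928 0.1236]
220 217 297 [0.5961 0.0482] [0.7029 0.069 ]
```

```bash
python3 - <<'E'
from h import *
A=pickle.load(open("w1.pkl","rb"));B=pickle.load(open("w2.pkl","rb"))
def fl(d,roi):
    x0,x1,y0,y1=roi;h=cv2.cvtColor(d["bgr"],cv2.COLOR_BGR2HSV)[y0:y1,x0:x1]
    m=((h[...,0]<18)&(h[...,1]>115)&(h[...,2]>140)).astype(np.uint8)*255
    m=cv2.morphologyEx(m,cv2.MORPH_OPEN,np.ones((3,3)))
    c=max(cv2.findContours(m,0,1)[0],key=cv2.contourArea)[:,0]+[x0,y0]
    hu=cv2.convexHull(c)[:,0].astype(np.float32); e=cv2.fitEllipse(hu)
    q=np.array([onz(d,*x,.076)[:2] for x in hu])*1000
    print(np.round(e[0],1),np.round(e[1],1),np.round(cv2.fitEllipse(q.astype(np.float32))[:2],1).tolist())
    return e[0]
a=fl(A,(238,308,2,80));b=fl(B,(240,308,106,172)); print(tri([(A,*a),(B,*b)]))
for n,a,b in(("post front-left c4",None,(233,87)),):pass
S=pickle.load(open("d0.pkl","rb"));
# post corners side/scene/wrist
s=lambda x,y:(S["scene"],x/4+160-.4,y/4+170-.4); t=lambda x,y:(S["side"],x/3.1+170-.35,y/3.1+110-.35)
print(tri([s(655,186),t(238,44),(B,233,87)]))
y=np.array([-np.sin(np.radians(11.55)),np.cos(np.radians(11.55))]);x=np.array([y[1],-y[0]])
O=np.array([.6168,.2213]); print("reel pred",O+.02*x-.055*y,"b",O+.02*x-.235*y)
E
```

```text
[273.   39.7] [60.  66.8] [[647.2, 171.3], [59.7, 60.4]]
[274.1 139.3] [54.4 56.1] [[646.7, 173.2], [58.9, 61.0]]
(array([0.6470722 , 0.17323423, 0.06961372]), [np.float64(6.76018451654119e-05), np.float64(6.760184516528843e-05)])
(array([0.60558398, 0.22263009, 0.12648913]), [np.float64(0.02005610185317241), np.float64(0.015987991973370214), np.float64(0.009062366987210442)])
reel pred [0.64740727 0.17141819] b [ 0.68344741 -0.00493687]
```

```bash
python3 - <<'E'
from h import *
plan([0.647,0.172,0.28],11.55,5)
E
```

```text
[[0.08, -0.11, 0.64, 0.0, 0.03, -0.03], [0.08, -0.11, 0.64, 0.0, 0.03, -0.03], [0.08, -0.11, 0.64, 0.0, 0.03, -0.03], [0.08, -0.11, 0.64, 0.0, 0.03, -0.03], [0.08, -0.11, 0.64, 0.0, 0.03, -0.03]]
left [ 0.0128  0.0314 -0.1608] [ 0.07  0.67 -0.81]
```

>>> servo_tool:
  motion:
    - [[0.08,-0.11,0.6,0,0.03,-0.03],[0.08,-0.11,0.6,0,0.03,-0.03],[0.08,-0.11,0.6,0,0.03,-0.03],[0.08,-0.11,0.6,0,0.03,-0.03],[0.05,-0.1,0.4,0,0.03,-0.03],[0,0,0,0,0,0]]

```text
clock: 3.25
position: [0.6471, 0.1676, 0.2978]
ee_rot: [0.995, 0.099, 0.003, 0.0]
ft_force: [-0.4, -1.2, 1.1]
grip_width: 0.994
```

```bash
python3 - <<'E'
from h import *
d=grab("wrist","w3")
plan([0.647,0.172,0.203],11.55,5)
E
```

```text
[[-0.0, -0.02, 0.39, 0.0, -0.02, -0.01], [-0.0, -0.02, 0.39, 0.0, -0.02, -0.01], [0.0, -0.02, 0.39, 0.0, -0.02, -0.01], [0.0, -0.02, 0.39, 0.0, -0.02, -0.01], [0.0, -0.02, 0.39, 0.0, -0.02, -0.01]]
left [-0.0005  0.005  -0.0965] [ 0.08 -0.41 -0.24]
```

View pics/w3.png

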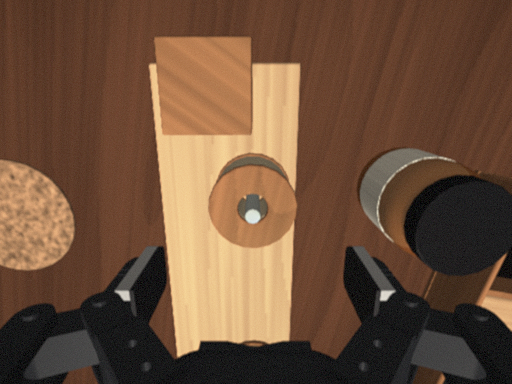

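The reel at (253,205) sits midway between the fingers, so I descend.

>>> servo_tool:
  motion:
    - [[0,-0.03,0.4,0,-0.02,0],[0,-0.03,0.4,0,-0.02,0],[0,-0.02,0.4,0,-0.02,0],[0,-0.02,0.4,0,0,0],[0,0,0.3,0,0,0],[0,0,0,0,0,0]]

```text
clock: 3.9
position: [0.6513, 0.1678, 0.2131]
ee_rot: [0.995, 0.096, 0.008, -0.0]
ft_force: [-1.2, 0.2, 0.8]
grip_width: 0.998
```

```bash
python3 - <<'E'
from h import *
d=grab("wrist","w4")
plan([0.647,0.172,0.203],11.55,1)
E
```

```text
[[-0.08, -0.1, 0.23, 0.01, -0.2, -0.11]]
left [-0.0048  0.0042 -0.0115] [ 0.05 -1.   -0.53]
```

View pics/w4.png

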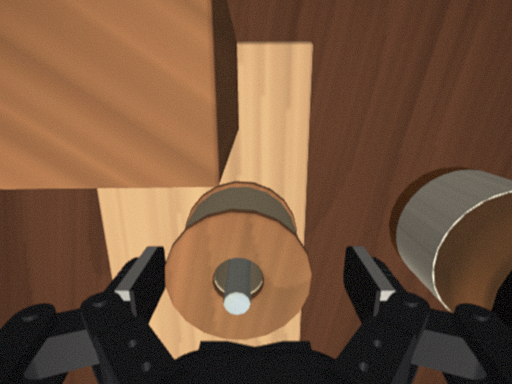

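>>> servo_tool:
  motion:
    - [[-0.09,-0.1,0.12,0,-0.22,-0.1],[0,0,0.1,0,0,0],[0,0,0,0,0,0]]

```text
clock: 4.25
position: [0.6472, 0.1721, 0.2062]
ee_rot: [0.995, 0.101, 0.001, 0.0]
ft_force: [0.4, 0.8, -0.6]
grip_width: 0.997
```

```bash
python3 - <<'E'
from h import *
d=grab("wrist","w5")
plan([0.647,0.172,0.203],11.55,1)
E
```

```text
[[-0.01, 0.0, 0.07, -0.0, -0.01, 0.0]]
left [-0.0002 -0.0003 -0.0035] [-0.01 -0.07  0.01]
```

View pics/w5.png

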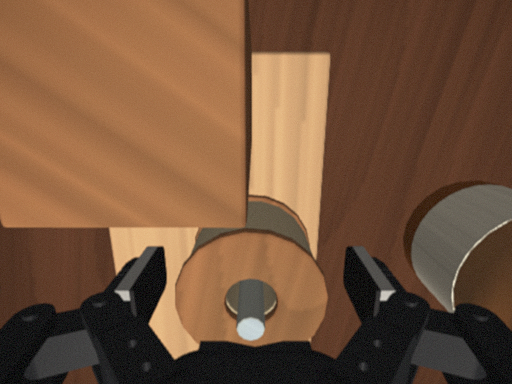

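>>> servo_tool:
  motion:
    - [[0,0,0.06,0,0,0],[0,0,0,0,0,0],[0,0,0,0,0,0],[0,0,0,0,0,0],[0,0,0,0,0,0],[0,0,0,0,0,0],[0,0,0,0,0,0]]
  jaw: 255
  force: 40

```text
clock: 5.0
position: [0.6475, 0.1723, 0.2042]
ee_rot: [0.995, 0.101, 0.001, -0.0]
ft_force: [0.5, -0.0, 0.2]
grip_width: 0.706
```

```bash
python3 - <<'E'
from h import *
print(status.get_obs()["grip_width"]); plan([0.647,0.172,0.30],11.55,5)
E
```

```text
0.7055054297140181
[[-0.0, 0.0, -0.38, -0.0, -0.01, 0.0], [-0.0, 0.0, -0.38, -0.0, -0.01, 0.0], [-0.0, 0.0, -0.38, -0.0, -0.01, 0.0], [-0.0, 0.0, -0.38, -0.0, -0.01, 0.0], [-0.0, 0.0, -0.38, -0.0, -0.01, 0.0]]
left [-0.0005 -0.0003  0.0958] [-0.02 -0.14  0.01]
```

The jaw opening is 60 mm, so the reel is held. Lifting.

>>> servo_tool:
  motion:
    - [[0,0,-0.25,0,0,0],[0,0,-0.4,0,0,0],[0,0,-0.4,0,0,0],[0,0,-0.4,0,0,0],[0,0,-0.4,0,0,0],[0,0,-0.4,0,0,0],[0,0,-0.4,0,0,0],[0,0,0,0,0,0]]

```text
clock: 5.8
position: [0.6469, 0.1714, 0.3475]
ee_rot: [0.995, 0.1, 0.002, -0.0]
ft_force: [-0.0, -0.2, -0.1]
grip_width: 0.702
```

```bash
python3 - <<'E'
from h import *
d=grab("wrist","w6"); grab("side","s6"); print(status.get_obs()["grip_width"])
plan([0.4375,0.0945,0.30],11.55,8)
E
```

```text
0.7004311770983591
[[-0.55, 0.08, 0.11, 0.0, 0.0, -0.0], [-0.55, 0.08, 0.11, 0.0, 0.0, -0.0], [-0.55, 0.08, 0.11, 0.0, 0.0, -0.0], [-0.55, 0.08, 0.11, 0.0, 0.0, -0.0], [-0.55, 0.08, 0.11, 0.0, 0.0, -0.0], [-0.55, 0.08, 0.11, 0.0, 0.0, -0.0], [-0.55, 0.08, 0.11, 0.0, 0.0, -0.0], [-0.55, 0.08, 0.11, 0.0, 0.0, -0.0]]
left [-0.2087 -0.077  -0.0441] [ 0.03  0.02 -0.04]
```

View pics/w6.png

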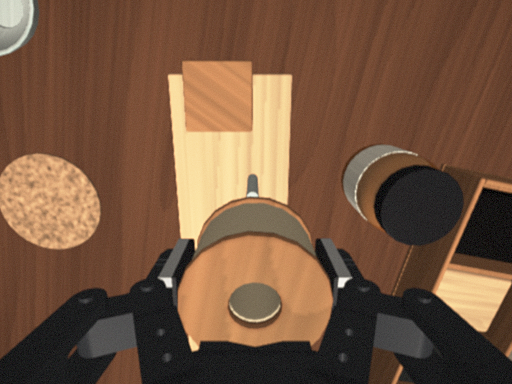

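View pics/s6.png

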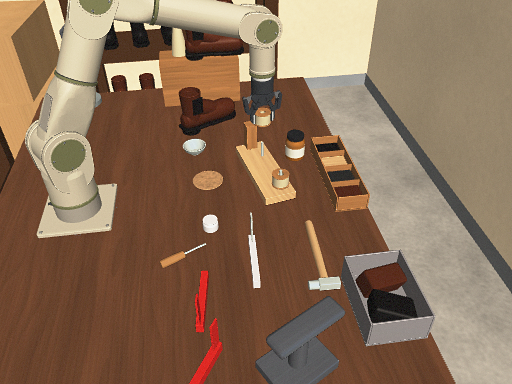

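The reel is off the spindle and hangs level. Carrying it to the mat.

>>> servo_tool:
  motion:
    - [[-0.5,0.07,0,0,0,0],[-0.55,0.08,0,0,0,0],[-0.55,0.08,0.1,0,0,0],[-0.55,0.08,0.1,0,0,0],[-0.55,0.08,0.1,0,0,0],[-0.55,0.08,0.2,0,0,0],[-0.55,0.08,0.2,0,0,0],[-0.4,0.06,0.2,0,0,0],[0,0,0,0,0,0]]

```text
clock: 6.8
position: [0.434, 0.0961, 0.2869]
ee_rot: [0.995, 0.101, -0.008, 0.003]
ft_force: [-0.1, 0.7, -0.6]
grip_width: 0.701
```

```bash
python3 - <<'E'
from h import *
plan([0.4375,0.0945,0.20],11.55,5)
E
```

```text
[[0.02, 0.01, 0.35, 0.01, 0.04, 0.0], [0.02, 0.01, 0.35, 0.01, 0.04, 0.0], [0.02, 0.01, 0.35, 0.01, 0.04, 0.0], [0.01, 0.01, 0.35, 0.01, 0.04, 0.0], [0.01, 0.01, 0.35, 0.01, 0.04, 0.0]]
left [ 0.0035 -0.0016 -0.0869] [0.25 1.   0.08]
```

>>> servo_tool:
  motion:
    - [[0.02,0.01,0.35,0.01,0.04,0],[0.02,0.01,0.35,0.01,0.04,0],[0.02,0.01,0.35,0.01,0.04,0],[0.01,0.01,0.35,0.01,0.04,0],[0.01,0.01,0.3,0.01,0.04,0],[0,0,0,0,0,0]]

```text
clock: 7.4
position: [0.4377, 0.0945, 0.1969]
ee_rot: [0.995, 0.102, -0.001, 0.0]
ft_force: [-0.3, 0.0, -0.1]
grip_width: 0.7
```

```bash
python3 - <<'E'
from h import *
grab("side","s7")
plan([0.4375,0.0945,0.178],11.55,3)
im=cv2.imread("pics/s7.png")[130:230,150:260];cv2.imwrite("pics/s7c.png",cv2.resize(im,None,fx=5,fy=5))
E
```

```text
[[-0.0, 0.0, 0.13, 0.0, 0.0, 0.01], [-0.0, 0.0, 0.13, 0.0, 0.0, 0.01], [-0.0, 0.0, 0.13, 0.0, 0.0, 0.01]]
left [-0.0005 -0.0001 -0.0198] [0.03 0.04 0.14]
```

View pics/s7c.png

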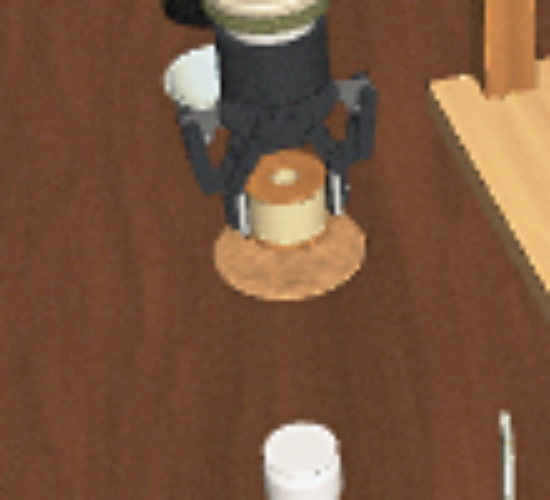

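Level over the mat. Lowering the last 18 mm gently.

>>> servo_tool:
  motion:
    - [[0,0,0.13,0,0,0],[0,0,0.13,0,0,0],[0,0,0.09,0,0,0],[0,0,0,0,0,0],[0,0,0,0,0,0]]

```text
clock: 7.95
position: [0.4391, 0.0952, 0.1807]
ee_rot: [0.995, 0.102, 0.001, -0.0]
ft_force: [-0.2, 0.5, -1.1]
grip_width: 0.699
```

```bash
python3 - <<'E'
from h import *
o=status.get_obs();print(o["position"],o["ft_force"])
E
```

```text
[0.43914942 0.09520921 0.18070887] [-0.16297986  0.52169054 -1.0879121 ]
```

>>> servo_tool:
  motion:
    - [[0,0,0.04,0,0,0],[0,0,0.03,0,0,0],[0,0,0,0,0,0]]

```text
clock: 8.25
position: [0.4395, 0.0953, 0.1781]
ee_rot: [0.995, 0.102, 0.001, -0.001]
ft_force: [-0.2, 0.8, -1.4]
grip_width: 0.703
```

>>> servo_tool:
  motion:
    - [[0,0,0.03,0,0,0],[0,0,0,0,0,0]]

```text
clock: 8.45
position: [0.4399, 0.0952, 0.1783]
ee_rot: [0.995, 0.102, 0.001, -0.001]
ft_force: [1.3, -1.0, -1.1]
grip_width: 0.698
```

```bash
python3 - <<'E'
from h import *
o=status.get_obs();print(o["position"],o["ft_force"])
E
```

```text
[0.4399452  0.0952145  0.17827867] [ 1.26370781 -0.97380998 -1.14442008]
```

The TCP no longer goes down, which matches the expected 0.178 m with the reel on the mat. Releasing.

>>> servo_tool:
  motion:
    - [[0,0,0,0,0,0],[0,0,0,0,0,0],[0,0,0,0,0,0],[0,0,0,0,0,0],[0,0,0,0,0,0],[0,0,0,0,0,0]]
  jaw: 0

```text
clock: 9.05
position: [0.4401, 0.0953, 0.1782]
ee_rot: [0.995, 0.102, 0.002, -0.001]
ft_force: [0.5, -0.0, -0.7]
grip_width: 1.001
```

>>> servo_tool:
  motion:
    - [[0,0,-0.2,0,0,0],[0,0,-0.4,0,0,0],[0,0,-0.6,0,0,0],[0,0,-0.6,0,0,0],[0,0,-0.8,0,0,0],[0,0,-0.8,0,0,0],[0,0,-0.6,0,0,0],[0,0,0,0,0,0]]

```text
clock: 9.85
position: [0.4383, 0.0932, 0.3904]
ee_rot: [0.995, 0.101, 0.002, -0.0]
ft_force: [0.2, 0.1, -0.8]
grip_width: 1.0
```

```bash
python3 - <<'E'
from h import *
grab("wrist","w8");d=grab("scene","sc8"); e=grab("side","s8")
print(status.get_obs()["position"])
a=cv2.resize(d["bgr"][150:260,220:350],(500,423));b=cv2.resize(e["bgr"][110:230,170:290],(423,423))
cv2.imwrite("pics/c8.png",cv2.resize(np.hstack([a[:,:],b]),None,fx=.85,fy=.85))
E
```

```text
[0.43734799 0.09327328 0.3856398 ]
```

View pics/c8.png

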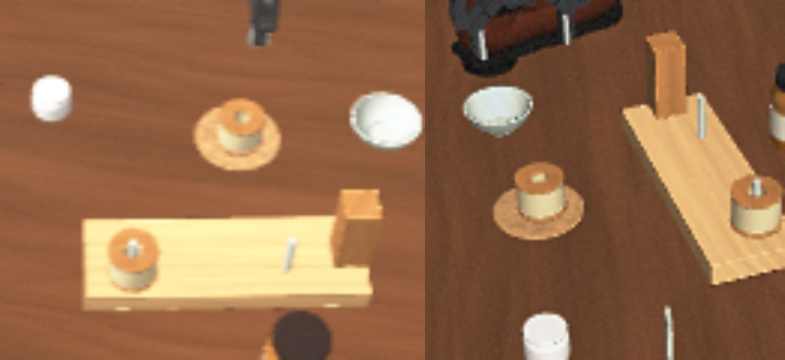

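View pics/w8.png

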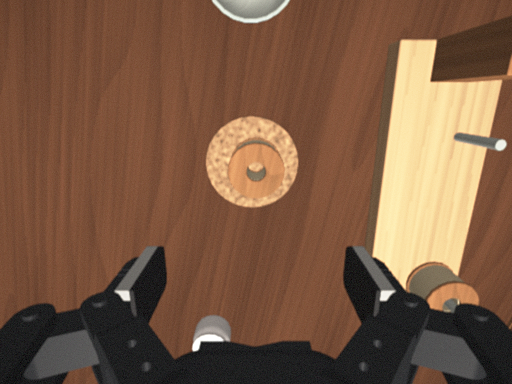

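The reel stands upright and centred on the mat at (255,170), and the spindle is empty. Next I go to the square, first to a viewing pose.

```bash
python3 - <<'E'
from h import *
plan([0.54,-0.36,0.42],-4.6,12)
E
```

```text
[[0.02, 0.77, -0.06, 0.0, 0.0, 0.27], [0.03, 0.77, -0.06, 0.0, 0.0, 0.27], [0.05, 0.77, -0.06, 0.0, 0.0, 0.27], [0.07, 0.77, -0.06, 0.0, 0.0, 0.27], [0.09, 0.77, -0.06, 0.0, 0.0, 0.27], [0.11, 0.77, -0.06, 0.0, 0.0, 0.27], [0.12, 0.76, -0.06, 0.0, 0.0, 0.27], [0.14, 0.76, -0.06, 0.0, 0.0, 0.27], [0.16, 0.76, -0.06, 0.0, 0.0, 0.27], [0.18, 0.75, -0.06, 0.0, 0.0, 0.27], [0.2, 0.75, -0.06, 0.0, 0.0, 0.27], [0.21, 0.74, -0.06, 0.0, 0.0, 0.27]]
left [ 0.1027 -0.4533  0.0344] [ 0.09  0.16 16.16]
```

>>> servo_tool:
  motion:
    - [[0.02,0.7,-0.06,0,0,0.27],[0.03,0.77,-0.06,0,0,0.27],[0.05,0.77,-0.06,0,0,0.27],[0.07,0.77,-0.06,0,0,0.27],[0.09,0.77,-0.06,0,0,0.27],[0.11,0.77,-0.06,0,0,0.27],[0.12,0.77,-0.06,0,0,0.27],[0.14,0.76,-0.06,0,0,0.27],[0.16,0.76,-0.06,0,0,0.27],[0.18,0.75,-0.06,0,0,0.27],[0.2,0.65,-0.06,0,0,0.27],[0,0,0,0,0,0]]

```text
clock: 11.2
position: [0.5289, -0.3269, 0.403]
ee_rot: [0.999, -0.031, -0.016, 0.004]
ft_force: [-1.0, 0.2, -0.6]
grip_width: 1.003
```

>>> servo_tool:
  motion:
    - [[0,0,0,0,0,0]]

```text
clock: 11.3
position: [0.5286, -0.3273, 0.4012]
ee_rot: [0.999, -0.032, -0.018, 0.004]
ft_force: [0.5, 0.7, -0.4]
grip_width: 0.997
```

```bash
python3 - <<'E'
from h import *
d=grab("wrist","w9"); pickle.dump(d,open("w9.pkl","wb"))
plan([0.54,-0.36,0.42],-4.6,2)
E
```

```text
[[0.13, 0.32, -0.19, 0.05, 0.2, 0.09], [0.14, 0.32, -0.19, 0.05, 0.2, 0.09]]
left [ 0.0116 -0.0329  0.0188] [0.51 2.01 0.95]
```

View pics/w9.png

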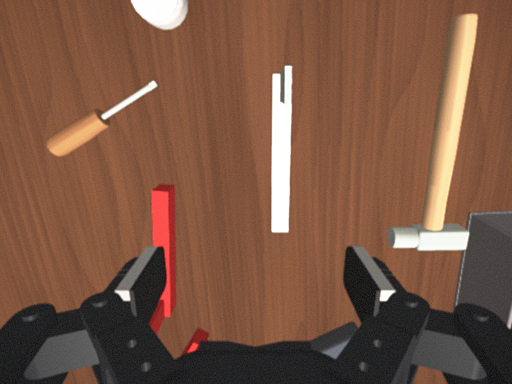

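The metal square's limb runs from (282,74) to (280,232), with the blade at (288,66). The nearest red one is at (165,250). I take a second view with a shift.

>>> servo_tool:
  motion:
    - [[0.3,0.4,0,0.05,0.2,0.05],[0.3,0.4,-0.1,0.05,0.2,0.05],[0,0.2,0,0,0,0],[0,0,0,0,0,0],[0,0,0,0,0,0]]

```text
clock: 11.85
position: [0.5563, -0.3745, 0.4029]
ee_rot: [0.999, -0.033, -0.001, -0.003]
ft_force: [-0.2, 0.4, -0.2]
grip_width: 0.999
```

```bash
python3 - <<'E'
from h import *
d=grab("wrist","w10"); pickle.dump(d,open("w10.pkl","wb"))
A=pickle.load(open("w9.pkl","rb"))
for k,(e,r) in enumerate(((A,(240,330,40,250)),(d,(200,330,0,250)))):
    x0,x1,y0,y1=r; h=cv2.cvtColor(e["bgr"],cv2.COLOR_BGR2HSV)
    im=e["bgr"][y0:y1,x0:x1]; cv2.imwrite("pics/c10%d.png"%k,cv2.resize(im,None,fx=2.4,fy=2.4,interpolation=cv2.INTER_CUBIC))
a=cv2.imread("pics/c100.png");b=cv2.imread("pics/c101.png")
H=max(len(a),len(b)); cv2.imwrite("pics/c10.png",np.hstack([cv2.copyMakeBorder(i,0,H-len(i),0,10,0) for i in(a,b)]))
E
```

```text
(no output)
```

View pics/c10.png

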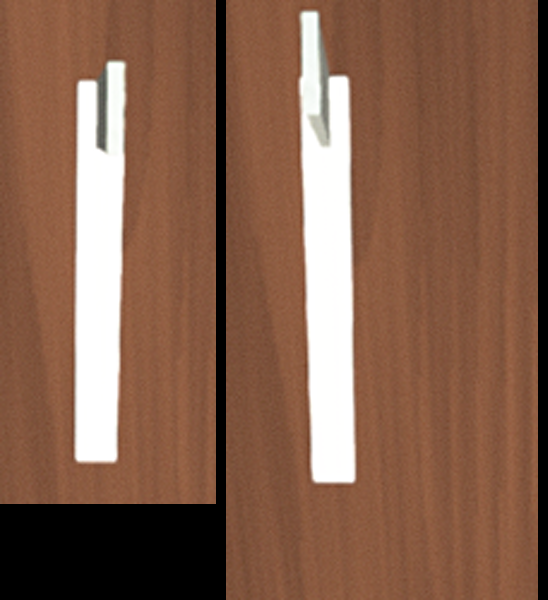

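View pics/w10.png

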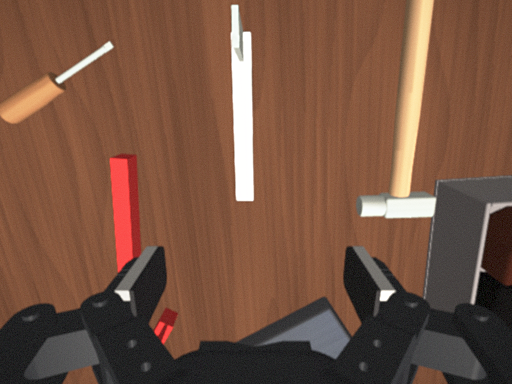

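```bash
python3 - <<'E'
from h import *
A=pickle.load(open("w9.pkl","rb"));B=pickle.load(open("w10.pkl","rb"))
a=lambda x,y:(A,x/2.4+240-.3,y/2.4+40-.3); b=lambda x,y:(B,(x-226)/2.4+200-.3,y/2.4-.3)
print("near R",tri([a(117,462),b(353,482)])); print("near L",tri([a(78,462),b(312,482)])); print("far L",tri([a(80,81),b(302,77)]))
print("blade tip back",tri([a(117,62),b(309,12)]))
for s,pts in((a,[(117,462),(78,462),(80,81)]),(b,[(312,482),(353,482),(302,77),(348,76)])):
    print([np.round(onz(*s(*p),.03)[:2],4).tolist() for p in pts])
# per-row edges
for n,d,x0,x1,rows in(("A",A,240,330,(110,230)),("B",B,200,290,(64,198))):
    g=cv2.cvtColor(d["bgr"],cv2.COLOR_BGR2HSV); L=[];Rr=[]
    for v in range(*rows,6):
        i=np.where((g[v,x0:x1,2]>190)&(g[v,x0:x1,1]<60))[0]
        L.append(onz(d,x0+i[0]-.5,v,.0 if n=="A" else .03)[:2]);Rr.append(onz(d,x0+i[-1]+.5,v,.03 if n=="A" else 0)[:2])
    for e in (L,Rr):
        e=np.array(e); k=np.polyfit(e[:,1],e[:,0],1); print(n,"x at y-.33",k@[-.33,1],"dx/dy deg",np.degrees(np.arctan(k[0])))
E
```

```text
near R (array([ 0.55219466, -0.41117768,  0.03489005]), [np.float64(0.0004256360962611392), np.float64(0.00042563609626118415)])
near L (array([ 0.5326791 , -0.40870999,  0.03832524]), [np.float64(0.0005180854920391472), np.float64(0.0005180854920392952)])
far L (array([ 0.54220285, -0.23167497,  0.02899826]), [np.float64(4.0076733321727005e-05), np.float64(4.007673332174002e-05)])
blade tip back (array([ 0.55144067, -0.23256878,  0.12302016]), [np.float64(0.00014594828595971478), np.float64(0.00014594828595983631)])
[[0.5528, -0.4132], [0.5331, -0.4123], [0.5422, -0.2317]]
[[0.5315, -0.4118], [0.5517, -0.4131], [0.5422, -0.2319], [0.5616, -0.2328]]
A x at y-.33 0.5361290784854729 dx/dy deg 3.231228505917272
A x at y-.33 0.5568042776706176 dx/dy deg 3.059624239985695
B x at y-.33 0.5355210555923394 dx/dy deg 3.0847559035197056
B x at y-.33 0.5566119954022947 dx/dy deg 2.8271841412658563
```

```bash
python3 - <<'E'
from h import *
plan([0.547,-0.3224,0.25],-3.1,6)
E
```

```text
[[-0.04, -0.17, 0.51, -0.01, 0.01, -0.02], [-0.04, -0.17, 0.51, -0.01, 0.01, -0.02], [-0.04, -0.17, 0.51, -0.01, 0.01, -0.02], [-0.04, -0.17, 0.51, -0.01, 0.01, -0.02], [-0.04, -0.17, 0.51, -0.01, 0.01, -0.02], [-0.04, -0.17, 0.51, -0.01, 0.01, -0.02]]
left [-0.0092  0.052  -0.1529] [-0.35  0.17 -0.67]
```

>>> servo_tool:
  motion:
    - [[-0.05,-0.3,0.3,0,0,-0.02],[-0.05,-0.3,0.5,0,0,-0.02],[-0.04,-0.2,0.5,0,0,-0.02],[-0.04,-0.15,0.5,0,0,-0.02],[0,0,0.5,0,0,-0.02],[0,0,0.4,0,0,0],[0,0,0,0,0,0]]

```text
clock: 12.6
position: [0.5488, -0.3159, 0.2654]
ee_rot: [1.0, -0.024, -0.0, -0.005]
ft_force: [-0.9, -0.2, -0.1]
grip_width: 1.001
```

```bash
python3 - <<'E'
from h import *
grab("wrist","w11")
plan([0.547,-0.3224,0.177],-3.1,5)
E
```

```text
[[-0.01, 0.03, 0.36, -0.02, -0.0, 0.01], [-0.01, 0.03, 0.36, -0.02, -0.0, 0.01], [-0.01, 0.03, 0.36, -0.02, -0.0, 0.01], [-0.01, 0.03, 0.36, -0.02, -0.0, 0.01], [-0.01, 0.03, 0.36, -0.02, -0.0, 0.01]]
left [-0.0022 -0.0061 -0.09  ] [-0.51 -0.06  0.3 ]
```

View pics/w11.png

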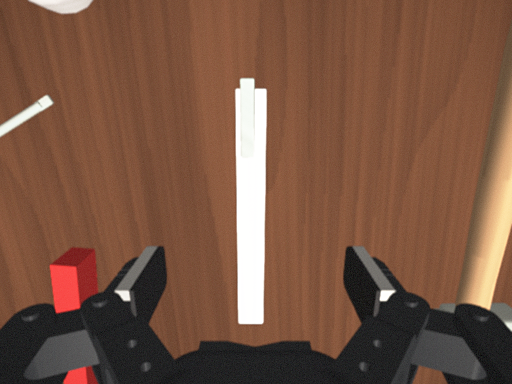

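>>> servo_tool:
  motion:
    - [[-0.01,0.03,0.4,-0.02,0,0.01],[-0.01,0.03,0.4,-0.02,0,0.01],[-0.01,0.03,0.4,-0.02,0,0.01],[-0.01,0.03,0.3,-0.02,0,0.01],[0,0,0.15,-0.02,0,0.01],[0,0,0,0,0,0],[0,0,0,0,0,0]]

```text
clock: 13.35
position: [0.5503, -0.322, 0.1918]
ee_rot: [1.0, -0.025, 0.006, 0.002]
ft_force: [0.8, 0.3, 0.3]
grip_width: 1.0
```

```bash
python3 - <<'E'
from h import *
grab("wrist","w12")
plan([0.547,-0.3224,0.177],-3.1,1); print(status.get_obs()["ft_force"])
E
```

```text
[[-0.07, 0.01, 0.3, 0.04, -0.15, 0.04]]
left [-0.0033 -0.0004 -0.0149] [ 0.22 -0.76  0.2 ]
[ 0.37687784  1.0393538  -0.27196123]
```

View pics/w12.png

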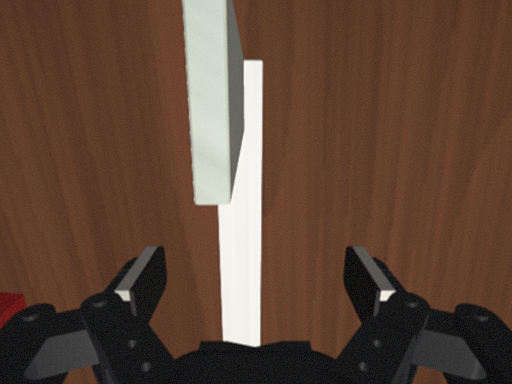

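>>> servo_tool:
  motion:
    - [[-0.07,0.01,0.16,0.04,-0.15,0.04],[0,0,0.13,0,0,0],[0,0,0,0,0,0]]

```text
clock: 13.7
position: [0.5471, -0.3225, 0.1777]
ee_rot: [1.0, -0.027, 0.001, 0.0]
ft_force: [1.0, 0.3, -0.7]
grip_width: 1.001
```

```bash
python3 - <<'E'
from h import *
plan([0.547,-0.3224,0.177],-3.1,1); print(status.get_obs()["ft_force"])
E
```

```text
[[-0.0, -0.0, 0.01, 0.0, -0.01, -0.0]]
left [-0.0001  0.0001 -0.0007] [ 0.02 -0.07 -0.01]
[ 0.95705445  0.27267561 -0.71143093]
```

Excellent position. Closing the jaws.

>>> servo_tool:
  motion:
    - [[0,0,0,0,0,0],[0,0,0,0,0,0],[0,0,0,0,0,0],[0,0,0,0,0,0],[0,0,0,0,0,0],[0,0,0,0,0,0],[0,0,0,0,0,0],[0,0,0,0,0,0],[0,0,0,0,0,0]]
  jaw: 255
  force: 90

```text
clock: 14.6
position: [0.5471, -0.3228, 0.1782]
ee_rot: [1.0, -0.027, 0.001, 0.0]
ft_force: [0.4, 0.6, -0.1]
grip_width: 0.212
```

```bash
python3 - <<'E'
from h import *
grab("wrist","w13")
plan([0.547,-0.3224,0.177],-3.1,1); o=status.get_obs();print(o["ft_force"],o["grip_width"])
E
```

```text
[[-0.0, -0.01, 0.02, 0.01, -0.02, -0.01]]
left [-0.0001  0.0004 -0.0011] [ 0.04 -0.08 -0.03]
[-0.05864605  0.3472612   1.28738449] 0.2174741725845971
```

View pics/w13.png

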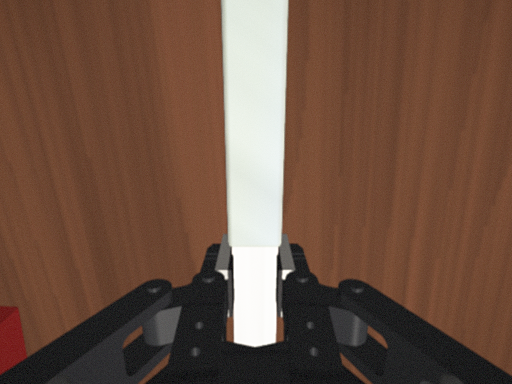

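>>> servo_tool:
  motion:
    - [[0,0,-0.2,0,0,0],[0,0,-0.4,0,0,0],[0,0,-0.6,0,0,0],[0,0,-0.7,0,0,0],[0,0,-0.7,0,0,0],[0,0,-0.7,0,0,0],[0,0,-0.5,0,0,0],[0,0,0,0,0,0]]

```text
clock: 15.45
position: [0.5453, -0.3222, 0.3764]
ee_rot: [1.0, -0.028, -0.002, -0.001]
ft_force: [-0.8, -0.6, -3.7]
grip_width: 0.217
```

```bash
python3 - <<'E'
from h import *
o=status.get_obs();print(o["ft_force"],o["grip_width"],o["torque"])
plan([0.632,0.122,0.38],11.55,12)
E
```

```text
[-0.79247378 -0.56898523 -3.70576263] 0.21697709195993378 [-0.10272945 -0.09225647  0.04201331]
[[0.1, -0.75, -0.01, -0.0, 0.0, -0.25], [0.12, -0.74, -0.01, -0.0, 0.0, -0.25], [0.13, -0.74, -0.01, -0.0, 0.0, -0.25], [0.15, -0.74, -0.01, -0.0, 0.0, -0.25], [0.17, -0.74, -0.01, -0.0, 0.0, -0.25], [0.18, -0.73, -0.01, -0.0, 0.0, -0.25], [0.2, -0.73, -0.01, -0.0, 0.0, -0.25], [0.21, -0.72, -0.01, -0.0, 0.0, -0.25], [0.23, -0.72, -0.01, -0.0, 0.0, -0.25], [0.24, -0.71, -0.01, -0.0, 0.0, -0.25], [0.26, -0.71, -0.01, -0.0, 0.0, -0.25], [0.27, -0.7, -0.01, -0.0, 0.0, -0.25]]
left [0.0867 0.4442 0.0036] [ -0.1    0.22 -14.76]
```

The reading of −3.7 N means the square is held (about 0.35 kg). Carrying it over the rack.

>>> servo_tool:
  motion:
    - [[0.1,-0.5,-0.02,0,0,-0.2],[0.12,-0.7,-0.02,0,0,-0.25],[0.13,-0.74,-0.02,0,0,-0.25],[0.15,-0.74,-0.02,0,0,-0.25],[0.17,-0.74,-0.02,0,0,-0.25],[0.18,-0.73,-0.02,0,0,-0.25],[0.2,-0.73,-0.02,0,0,-0.25],[0.21,-0.72,-0.02,0,0,-0.25],[0.23,-0.72,-0.02,0,0,-0.25],[0.24,-0.6,-0.02,0,0,-0.25],[0.26,-0.4,-0.02,0,0,-0.25],[0,0,0,0,0,0]]

```text
clock: 16.65
position: [0.6242, 0.0647, 0.3737]
ee_rot: [0.996, 0.093, -0.011, -0.002]
ft_force: [-0.8, 0.2, -2.6]
grip_width: 0.211
```

```bash
python3 - <<'E'
from h import *
o=status.get_obs();print(o["ft_force"],o["grip_width"],o["torque"])
plan([0.632,0.123,0.36],11.55,4)
E
```

```text
[-0.7914871   0.20369233 -2.56152861] 0.21123912127014727 [-0.04820336 -0.0198507   0.01589236]
[[0.09, -0.28, 0.07, -0.02, 0.06, -0.05], [0.09, -0.28, 0.07, -0.02, 0.06, -0.05], [0.1, -0.28, 0.07, -0.02, 0.06, -0.05], [0.1, -0.28, 0.07, -0.02, 0.06, -0.05]]
left [ 0.0078  0.0583 -0.0137] [-0.3   1.21 -0.93]
```

>>> servo_tool:
  motion:
    - [[0.09,-0.28,0.05,-0.02,0.06,-0.05],[0.09,-0.28,0.05,-0.02,0.06,-0.05],[0.1,-0.28,0.05,-0.02,0.06,-0.05],[0.1,-0.28,0.05,-0.02,0.06,-0.05],[0,0,0,0,0,0],[0,0,0,0,0,0]]

```text
clock: 17.25
position: [0.6315, 0.1273, 0.3594]
ee_rot: [0.995, 0.101, -0.001, 0.002]
ft_force: [0.4, -0.6, -3.2]
grip_width: 0.214
```

```bash
python3 - <<'E'
from h import *
o=status.get_obs()
plan([0.6318,0.1239,0.27],11.55,5)
d=grab("wrist","w14");s=grab("side","s14");c=grab("scene","sc14")
O=[.617,.2215]
for k in(s,c):print(proj(k,O+[.03]),proj(k,O+[.13]))
a=cv2.resize(c["bgr"][130:260,230:360],(400,400));b=cv2.resize(s["bgr"][80:220,210:350],(400,400))
cv2.imwrite("pics/c14.png",np.hstack([a,b]))
E
```

```text
[[-0.0, 0.01, 0.36, 0.01, 0.01, 0.0], [-0.0, 0.01, 0.36, 0.01, 0.01, 0.0], [-0.0, 0.01, 0.36, 0.01, 0.01, 0.0], [-0.0, 0.01, 0.36, 0.01, 0.01, 0.0], [-0.0, 0.01, 0.36, 0.01, 0.01, 0.0]]
left [ 0.0003 -0.0034 -0.0894] [0.18 0.18 0.05]
(np.float64(252.45920401890822), np.float64(149.11502059902142)) (np.float64(252.02378715582518), np.float64(126.52889443628683))
(np.float64(320.7022808742136), np.float64(228.02935573151262)) (np.float64(324.67181047925556), np.float64(212.7696650133452))
```

View pics/c14.png

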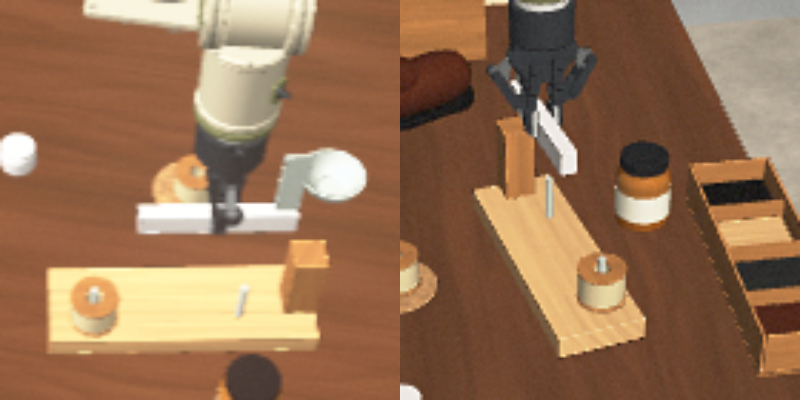

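View pics/w14.png

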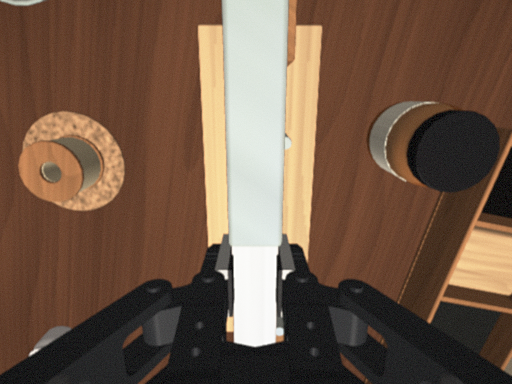

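The square is parallel to the plate and the empty spindle is clear. I pull back 3 mm and lower to above the post top.

>>> servo_tool:
  motion:
    - [[0,0.07,0.2,0.03,0.03,0],[0,0,0.3,0,0,0],[0,0,0.3,0,0,0],[0,0,0,0,0,0]]

```text
clock: 17.8
position: [0.6321, 0.1204, 0.316]
ee_rot: [0.995, 0.099, -0.0, 0.0]
ft_force: [-0.2, -0.4, -3.1]
grip_width: 0.219
```

```bash
python3 - <<'E'
from h import *
o=status.get_obs()
plan([0.6318,0.1239,0.225],11.55,5)
s=grab("side","s15");c=grab("scene","sc15")
a=cv2.resize(c["bgr"][170:260,260:350],(400,400),interpolation=2);b=cv2.resize(s["bgr"][100:200,220:320],(400,400),interpolation=2)
cv2.imwrite("pics/c15.png",np.hstack([a,b]))
E
```

```text
[[0.0, -0.01, 0.36, 0.0, 0.0, -0.01], [0.0, -0.01, 0.36, 0.0, 0.0, -0.01], [0.0, -0.01, 0.36, 0.0, 0.0, -0.01], [0.0, -0.01, 0.36, 0.0, 0.0, -0.01], [0.0, -0.01, 0.36, 0.0, 0.0, -0.01]]
left [-0.0003  0.0035 -0.091 ] [ 0.03  0.02 -0.19]
```

View pics/c15.png

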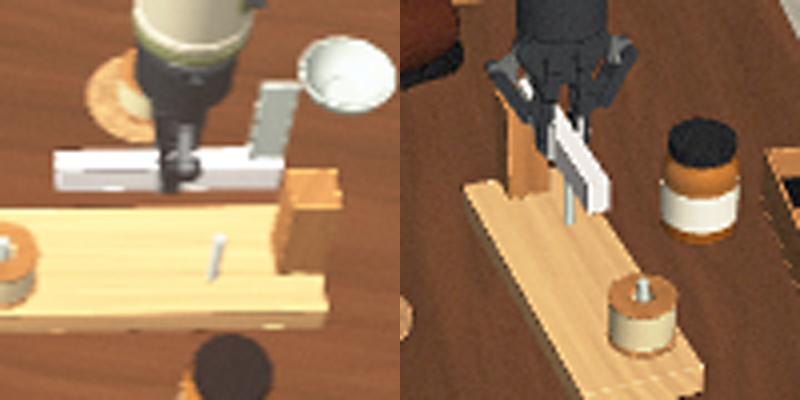

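>>> servo_tool:
  motion:
    - [[0,-0.02,0.3,0,0,0],[0,-0.02,0.4,0,0,0],[0,0,0.4,0,0,-0.02],[0,0,0.35,0,0,-0.02],[0,0,0,0,0,0]]

```text
clock: 18.4
position: [0.633, 0.1236, 0.2423]
ee_rot: [0.995, 0.101, 0.003, -0.0]
ft_force: [-0.5, 0.3, -3.7]
grip_width: 0.214
```

```bash
python3 - <<'E'
from h import *
o=status.get_obs();print(o["ft_force"])
plan([0.6318,0.1239,0.215],11.55,2)
s=grab("side","s16");c=grab("scene","sc16");grab("wrist","w16")
a=cv2.resize(c["bgr"][180:260,270:350],(400,400),interpolation=2);b=cv2.resize(s["bgr"][110:200,220:310],(400,400),interpolation=2)
cv2.imwrite("pics/c16.png",np.hstack([a,b]))
E
```

```text
[-0.50050475  0.34104094 -3.73223186]
[[-0.01, -0.0, 0.27, -0.0, -0.03, 0.01], [-0.01, -0.0, 0.27, -0.0, -0.03, 0.01]]
left [-0.0012  0.0003 -0.0273] [-0.02 -0.34  0.09]
```

View pics/c16.png

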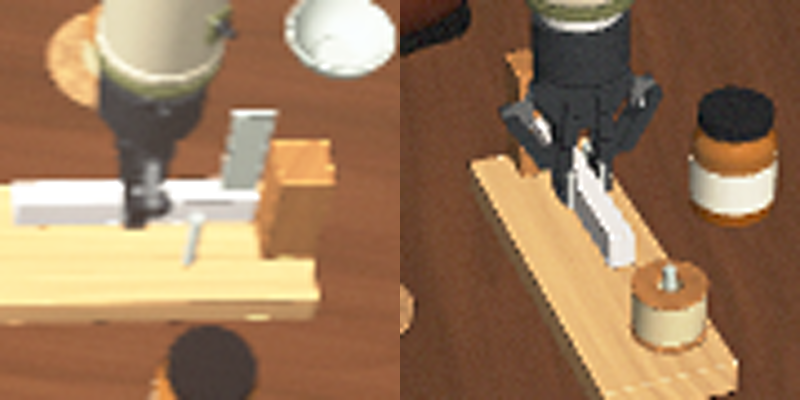

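View pics/w16.png

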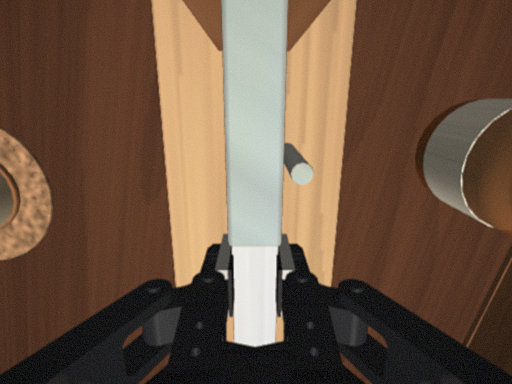

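>>> servo_tool:
  motion:
    - [[-0.07,0,0.2,0,-0.05,0.01],[-0.02,0,0.2,0,-0.02,0.01],[0,0,0.15,0,0,0],[0,0,0,0,0,0],[0,0,0,0,0,0]]

```text
clock: 19.05
position: [0.6305, 0.1227, 0.2185]
ee_rot: [0.995, 0.1, 0.004, -0.001]
ft_force: [-0.6, 0.1, -3.4]
grip_width: 0.216
```

```bash
python3 - <<'E'
from h import *
o=status.get_obs();print(o["ft_force"],o["torque"])
plan([0.629,0.1235,0.208],11.55,1)
E
```

```text
[-0.56120217  0.12887168 -3.42317619] [-0.00078701  0.03676351  0.01556567]
[[-0.03, -0.02, 0.21, -0.02, -0.09, -0.01]]
left [-0.0015  0.0008 -0.0105] [-0.08 -0.47 -0.05]
```

>>> servo_tool:
  motion:
    - [[-0.03,0,0.1,-0.02,-0.1,0],[0,0,0.08,0,0,0],[0,0,0,0,0,0]]

```text
clock: 19.35
position: [0.6292, 0.1225, 0.2091]
ee_rot: [0.995, 0.1, -0.0, 0.0]
ft_force: [-0.4, -0.7, -2.9]
grip_width: 0.216
```

```bash
python3 - <<'E'
from h import *
o=status.get_obs();print(o["ft_force"],o["torque"])
plan([0.629,0.1235,0.208],11.55,1)
E
```

```text
[-0.39949758 -0.684099   -2.87210522] [-0.062015   -0.04989247 -0.0343534 ]
[[0.0, -0.02, 0.02, 0.01, 0.01, -0.01]]
left [-0.0002  0.001  -0.0011] [ 0.03  0.04 -0.04]
```

>>> servo_tool:
  motion:
    - [[0,-0.06,0,0,0,0],[0,-0.05,0,0,0,0],[0,-0.04,0.01,0,0,0],[0,0,0,0,0,0]]

```text
clock: 19.75
position: [0.6277, 0.1307, 0.2089]
ee_rot: [0.995, 0.1, -0.0, 0.0]
ft_force: [-0.2, -0.0, -2.8]
grip_width: 0.22
```

```bash
python3 - <<'E'
from h import *
o=status.get_obs();print(o["ft_force"],o["torque"])
plan([0.629,0.1235,0.208],11.55,1)
E
```

```text
[-0.22291355 -0.01081583 -2.8261157 ] [-0.04966024 -0.00493622  0.02097471]
[[-0.0, 0.15, 0.02, 0.0, 0.0, -0.01]]
left [ 0.0013 -0.0072 -0.0009] [ 0.02  0.01 -0.03]
```

Now down onto the plate in small steps.

>>> servo_tool:
  motion:
    - [[0,0,0.03,0,0,0],[0,0,0.03,0,0,0],[0,0,0,0,0,0]]

```text
clock: 20.05
position: [0.628, 0.1305, 0.2086]
ee_rot: [0.995, 0.1, 0.0, -0.0]
ft_force: [0.0, -0.5, -2.7]
grip_width: 0.218
```

```bash
python3 - <<'E'
from h import *
o=status.get_obs();print(o["ft_force"],o["torque"])
plan([0.629,0.1235,0.208],11.55,1)
E
```

```text
[ 0.02783014 -0.46502737 -2.72053178] [-0.07074999 -0.03339766  0.01919762]
[[-0.01, 0.14, 0.01, -0.01, -0.01, -0.01]]
left [ 0.001  -0.007  -0.0006] [-0.05 -0.04 -0.03]
```

>>> servo_tool:
  motion:
    - [[0,0,0.08,0,0,0]]

```text
clock: 20.15
position: [0.6285, 0.1303, 0.2079]
ee_rot: [0.995, 0.1, 0.001, -0.001]
ft_force: [-28.8, -2.4, 62.7]
grip_width: 0.217
```

>>> servo_tool:
  motion:
    - [[0,0,0.15,0,0,0]]

```text
clock: 20.25
position: [0.6288, 0.1298, 0.2077]
ee_rot: [0.995, 0.1, -0.0, -0.003]
ft_force: [-55.8, -5.7, 113.9]
grip_width: 0.213
```

```bash
python3 - <<'E'
from h import *
o=status.get_obs();print(o["ft_force"],o["torque"])
plan([0.629,0.1235,0.208],11.55,1)
E
```

```text
[-55.76326497  -5.71164071 113.88463937] [-1.78388382 12.14667477  0.07571072]
[[-0.02, 0.12, -0.01, -0.07, -0.0, -0.01]]
left [ 0.0002 -0.0063  0.0003] [-0.35 -0.02 -0.06]
```

That is much stiffer than I expected (114 N, limit 120). Relaxing at once.

>>> servo_tool:
  motion:
    - [[0,0,-0.02,0,0,0]]

```text
clock: 20.35
position: [0.6291, 0.1295, 0.2112]
ee_rot: [0.995, 0.1, 0.001, -0.004]
ft_force: [0.7, -0.2, -3.8]
grip_width: 0.214
```

```bash
python3 - <<'E'
from h import *
o=status.get_obs();print(o["ft_force"],o["torque"])
plan([0.629,0.1235,0.208],11.55,1)
E
```

```text
[ 0.66854938 -0.19475623 -3.83394548] [-0.01583845 -0.0625748   0.02031737]
[[-0.03, 0.12, 0.06, -0.08, -0.02, -0.02]]
left [-0.0001 -0.006  -0.0032] [-0.42 -0.11 -0.08]
```

>>> servo_tool:
  motion:
    - [[0,0,0,-0.08,0,0],[0,0,0.02,0,0,0],[0,0,0,0,0,0]]

```text
clock: 20.65
position: [0.6294, 0.1293, 0.2102]
ee_rot: [0.995, 0.1, 0.002, -0.0]
ft_force: [-0.3, 0.2, -3.9]
grip_width: 0.22
```

```bash
python3 - <<'E'
from h import *
o=status.get_obs();print(o["ft_force"],o["torque"])
plan([0.629,0.1235,0.208],11.55,1)
s=grab("side","s17");c=grab("scene","sc17");grab("wrist","w17")
a=cv2.resize(c["bgr"][190:260,280:350],(400,400),interpolation=2);b=cv2.resize(s["bgr"][110:200,220:310],(400,400),interpolation=2)
cv2.imwrite("pics/c17.png",np.hstack([a,b]))
E
```

```text
[-0.31431922  0.17321554 -3.9433469 ] [-0.02555034  0.01155299  0.01813834]
[[-0.03, 0.11, 0.04, 0.0, -0.04, -0.02]]
left [-0.0004 -0.0058 -0.0022] [ 0.01 -0.21 -0.1 ]
```

View pics/c17.png

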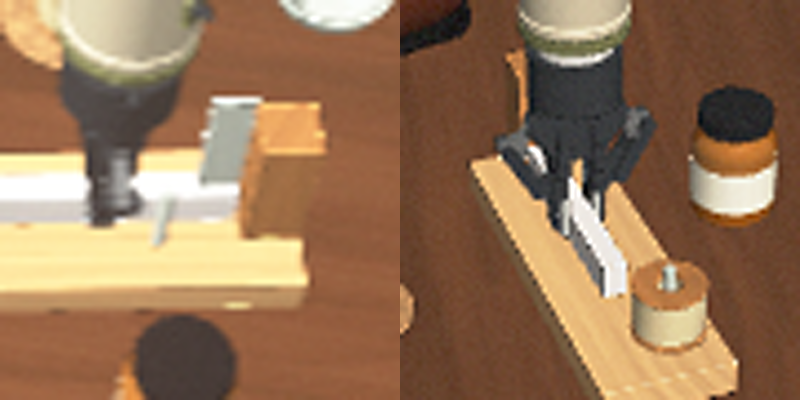

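View pics/w17.png

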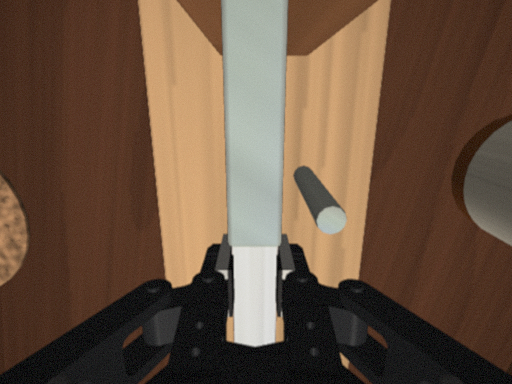

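>>> servo_tool:
  motion:
    - [[-0.02,-0.04,0.02,0,-0.04,0],[0,-0.03,0.03,0,0,0]]

```text
clock: 21.0
position: [0.6277, 0.1317, 0.2081]
ee_rot: [0.995, 0.099, -0.001, 0.001]
ft_force: [-11.5, -6.5, 22.2]
grip_width: 0.219
```

```bash
cat > q.py <<'E'
from h import *
o=status.get_obs();print(np.round(o["ft_force"],1),np.round(o["torque"],2),np.round(o["position"],4))
y=np.array([-np.sin(np.radians(11.55)),np.cos(np.radians(11.55))])
print("along y",(o["position"][:2]-np.array([.617,.2215]))@y,"Fy rack",o["ft_force"][:2]@y)
plan([0.629,0.1235,0.208],11.55,1)
E
python3 q.py
```

```text
[-11.5  -6.5  22.2] [-1.37  2.28  0.07] [0.6277 0.1317 0.2081]
along y -0.09009084434013359 Fy rack -4.110149291539729
[[-0.01, 0.17, 0.0, 0.01, 0.02, -0.03]]
left [ 0.0013 -0.0082 -0.0001] [ 0.07  0.09 -0.15]
```

>>> servo_tool:
  motion:
    - [[0,-0.04,0.015,0,0,-0.02]]

```text
clock: 21.1
position: [0.6276, 0.1324, 0.2081]
ee_rot: [0.995, 0.1, -0.0, 0.001]
ft_force: [0.7, -5.5, 4.5]
grip_width: 0.217
```

```bash
python3 q.py
```

```text
[ 0.7 -5.5  4.5] [-0.98  0.09 -0.  ] [0.6276 0.1324 0.2081]
along y -0.08941074995325303 Fy rack -5.534512253523138
[[-0.01, 0.18, 0.0, 0.03, 0.01, -0.02]]
left [ 0.0014 -0.0089 -0.0001] [ 0.16  0.06 -0.12]
```

>>> servo_tool:
  motion:
    - [[0,-0.06,0.02,-0.02,0,-0.02]]

```text
clock: 21.2
position: [0.6275, 0.1334, 0.2081]
ee_rot: [0.995, 0.1, 0.0, 0.003]
ft_force: [-3.4, -9.8, 10.1]
grip_width: 0.216
```

```bash
python3 q.py
```

```text
[-3.4 -9.8 10.1] [-1.65  0.69  0.04] [0.6275 0.1334 0.2081]
along y -0.0884521170886242 Fy rack -8.893016103318892
[[-0.01, 0.2, 0.0, 0.08, 0.01, -0.02]]
left [ 0.0015 -0.0099 -0.0001] [ 0.39  0.03 -0.12]
```

>>> servo_tool:
  motion:
    - [[0,-0.03,0.02,0.08,0,-0.02]]

```text
clock: 21.3
position: [0.6276, 0.1327, 0.2081]
ee_rot: [0.995, 0.1, -0.0, 0.001]
ft_force: [-4.0, -8.0, 9.8]
grip_width: 0.218
```

```bash
python3 q.py; python3 - <<'E'
from h import *
s=grab("side","s18");c=grab("scene","sc18");grab("wrist","w18")
a=cv2.resize(c["bgr"][190:260,280:350],(560,560),interpolation=2)
cv2.imwrite("pics/c18.png",a); print(status.get_obs()["ft_force"])
E
```

```text
[-4.  -8.   9.8] [-1.71  0.96  0.04] [0.6276 0.1327 0.2081]
along y -0.0891249524999547 Fy rack -7.0125181542107935
[[-0.01, 0.19, 0.0, 0.03, 0.0, -0.03]]
left [ 0.0014 -0.0092 -0.0001] [ 0.15  0.02 -0.13]
[-3.54262504 -7.0261599   9.51796821]
```

View pics/c18.png

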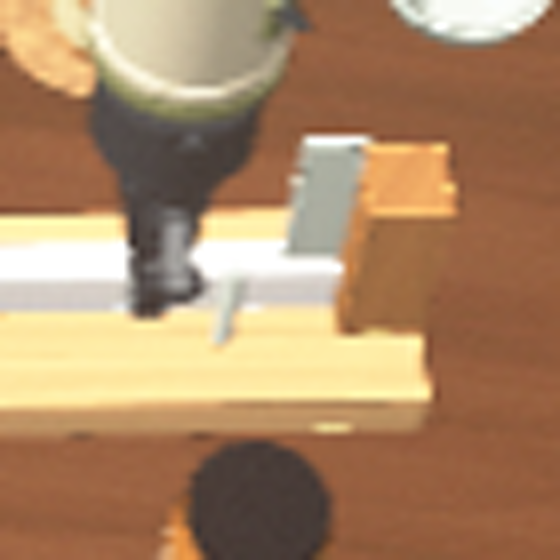

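View pics/w18.png

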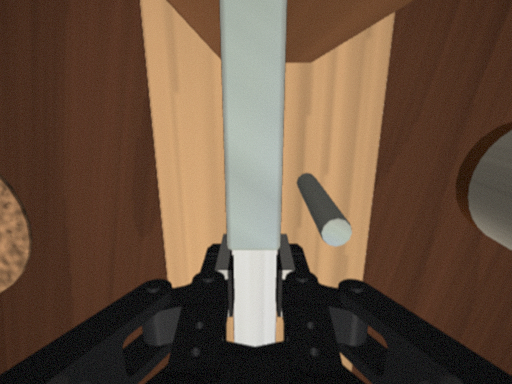

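>>> servo_tool:
  motion:
    - [[0,-0.08,0.03,0.08,0,-0.03]]

```text
clock: 21.55
position: [0.6276, 0.1324, 0.2081]
ee_rot: [0.995, 0.099, 0.0, 0.0]
ft_force: [-4.1, -17.8, 15.8]
grip_width: 0.213
```

```bash
python3 q.py
```

```text
[ -4.1 -17.8  15.8] [-4.11  1.01  0.19] [0.6276 0.1324 0.2081]
along y -0.0894350660006824 Fy rack -16.670985885712156
[[-0.01, 0.18, 0.0, 0.0, -0.0, -0.04]]
left [ 0.0014 -0.0089 -0.0001] [ 0.01 -0.01 -0.18]
```

>>> servo_tool:
  motion:
    - [[0,-0.1,0.03,0.08,0,-0.04],[0,-0.1,0.03,0.08,0,-0.02],[0,-0.1,0.03,0.08,0,-0.02]]

```text
clock: 21.85
position: [0.6275, 0.1319, 0.2081]
ee_rot: [0.995, 0.096, 0.001, -0.001]
ft_force: [-3.2, -15.5, 11.9]
grip_width: 0.21
```

```bash
python3 q.py
```

```text
[ -3.2 -15.5  11.9] [-3.61  0.83  0.57] [0.6275 0.1319 0.2081]
along y -0.08987311300129236 Fy rack -14.584198230774307
[[-0.0, 0.17, 0.0, -0.03, -0.02, -0.1]]
left [ 0.0015 -0.0084 -0.0001] [-0.15 -0.09 -0.49]
```

>>> servo_tool:
  motion:
    - [[0,-0.1,0.04,0.04,0,-0.06],[0,-0.1,0.04,0.04,0,-0.06]]

```text
clock: 22.05
position: [0.6273, 0.1324, 0.2081]
ee_rot: [0.995, 0.098, 0.001, 0.0]
ft_force: [-6.9, -15.8, 18.2]
grip_width: 0.218
```

```bash
python3 q.py;  python3 - <<'E'
from h import *
d=grab("wrist","w19");g=cv2.cvtColor(d["bgr"],cv2.COLOR_BGR2HSV)
pl=[];pr=[];bl=[];br=[]
for v in range(90,240,5):
    m=(g[v,:,2]>150)&(g[v,:,1]>80)&(g[v,:,0]>10)
    i=np.where(m[120:420])[0]+120
    pl.append(onz(d,i[0]-.5,v,.03)[:2]);pr.append(onz(d,i[-1]+.5,v,.03)[:2])
for e in(pl,pr):
    e=np.array(e);k=np.polyfit(e[:,1],e[:,0],1);r=e[:,0]-np.polyval(k,e[:,1]);print("plate edge deg",np.degrees(np.arctan(-k[0])),r.std())
for v in range(255,335,5):
    i=np.where((g[v,225:290,2]>200)&(g[v,225:290,1]<40))[0]+225; 
    if len(i): bl.append(onz(d,(i[0]+i[-1])/2,v,.06)[:2])
e=np.array(bl);k=np.polyfit(e[:,1],e[:,0],1);print("limb deg",np.degrees(np.arctan(-k[0])))
# blade top left/right edge at z=.152
b=[]
for v in range(10,235,8):
    i=np.where((g[v,200:310,1]<60)&(g[v,200:310,2]>120))[0]+200
    b.append(onz(d,(i[0]+i[-1])/2,v,.152)[:2])
e=np.array(b);k=np.polyfit(e[:,1],e[:,0],1);print("blade deg",np.degrees(np.arctan(-k[0])))
c=grab("scene","sc19");s=grab("side","s19")
a=cv2.resize(c["bgr"][190:260,280:350],(400,400),interpolation=2);b=cv2.resize(s["bgr"][110:200,220:310],(400,400),interpolation=2)
cv2.imwrite("pics/c19.png",np.hstack([a,b]))
E
```

```text
[ -6.9 -15.8  18.2] [-3.29  1.64  0.25] [0.6273 0.1324 0.2081]
along y -0.08935556887673775 Fy rack -14.055468957868474
[[-0.0, 0.18, 0.0, 0.01, -0.03, -0.06]]
left [ 0.0017 -0.0089 -0.0001] [ 0.05 -0.13 -0.31]
plate edge deg 11.463808304083965 0.00013737454582990144
plate edge deg 11.492945123177744 0.00015109985780173882
limb deg 10.898261021337548
blade deg 11.468403025192616
```

View pics/w19.png

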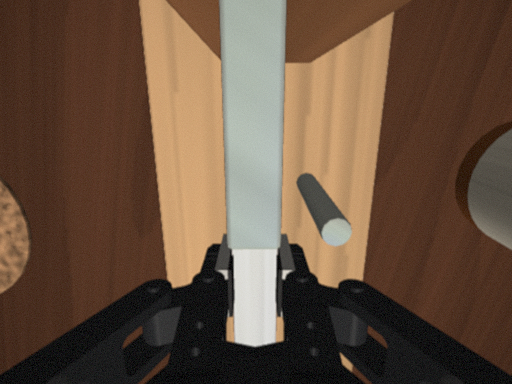

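View pics/c19.png

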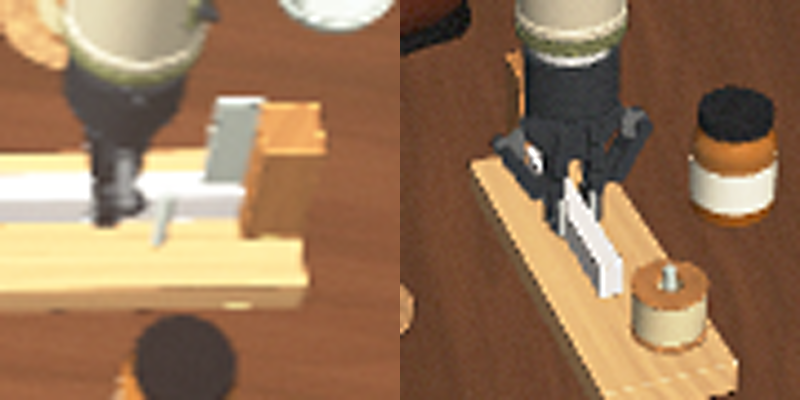

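The square is parallel to the plate within about 0.6° and bears on both faces. I hold the push and check that the forces stay steady.

>>> servo_tool:
  motion:
    - [[0,-0.1,0.04,0.03,-0.02,-0.06],[0,-0.1,0.04,0.03,-0.02,-0.05]]

```text
clock: 22.4
position: [0.6274, 0.1332, 0.2081]
ee_rot: [0.995, 0.099, 0.001, 0.003]
ft_force: [-4.9, -15.1, 16.3]
grip_width: 0.216
```

```bash
python3 q.py;  python3 - <<'E'
from h import *
for i in range(14):
    cams.camera("wrist"); o=status.get_obs()
    if i%3==0: print(o["clock"],np.round(o["ft_force"],1),np.round(o["position"],4),round(o["grip_width"],3),np.abs(o["joint_velocities"]).max().round(4))
E
python3 q.py
```

```text
[ -4.9 -15.1  16.3] [-2.84  1.14  0.21] [0.6274 0.1332 0.2081]
along y -0.08861489010376523 Fy rack -13.816622213783823
[[-0.01, 0.2, 0.0, 0.06, -0.01, -0.04]]
left [ 0.0016 -0.0097 -0.0001] [ 0.31 -0.05 -0.22]
22.45 [ -4.8 -14.2  17.2] [0.6273 0.1332 0.2081] 0.218 0.0049
22.6 [ -4.3 -14.8  16.5] [0.6274 0.1332 0.2081] 0.216 0.002
22.75 [ -4.9 -14.8  16.3] [0.6274 0.1331 0.2081] 0.211 0.0033
22.9 [ -4.5 -14.7  16.7] [0.6274 0.1331 0.2081] 0.215 0.0023
23.05 [ -4.8 -15.1  16.1] [0.6273 0.1331 0.2081] 0.217 0.0016
[ -4.9 -14.8  16.4] [-2.88  1.17  0.13] [0.6273 0.1332 0.2081]
along y -0.08861615474261819 Fy rack -13.527368041348051
[[-0.01, 0.2, 0.0, 0.06, -0.01, -0.05]]
left [ 0.0017 -0.0097 -0.0001] [ 0.3  -0.05 -0.23]
```

Forces are steady. To rule out that plate friction alone carries the sideways load, I push harder toward the post at about the same downward load.

>>> servo_tool:
  motion:
    - [[0,-0.18,0.03,0.06,0,-0.07]]

```text
clock: 23.2
position: [0.6271, 0.134, 0.2081]
ee_rot: [0.995, 0.098, 0.001, 0.005]
ft_force: [2.1, -34.6, 6.8]
grip_width: 0.213
```

```bash
python3 q.py
```

```text
[  2.1 -34.6   6.8] [-6.7  -0.22  0.21] [0.6271 0.134  0.2081]
along y -0.0877679652037944 Fy rack -34.26378314063749
[[-0.0, 0.21, 0.0, 0.11, -0.02, -0.05]]
left [ 0.0019 -0.0105 -0.0001] [ 0.57 -0.1  -0.27]
```

35 N sideways against about 10 N down cannot be friction, so the post is carrying it. I settle to a balanced push with the tilt trimmed.

>>> servo_tool:
  motion:
    - [[0,-0.08,0.05,0.1,0,-0.06],[0,-0.1,0.05,0.05,0,-0.06]]

```text
clock: 23.4
position: [0.6271, 0.1332, 0.208]
ee_rot: [0.995, 0.099, 0.001, 0.003]
ft_force: [-9.4, -15.9, 23.6]
grip_width: 0.215
```

```bash
python3 q.py;  python3 - <<'E'
from h import *
for i in range(14):
    d=cams.camera("wrist"); o=status.get_obs()
    if i%3==0: print(o["clock"],np.round(o["ft_force"],1),np.round(o["position"],4),round(o["grip_width"],3),np.abs(o["joint_velocities"]).max().round(4))
c=grab("scene","sc20");s=grab("side","s20");cv2.imwrite("pics/w20.png",d["color"][...,::-1])
a=cv2.resize(c["bgr"][160:260,250:350],(400,400),interpolation=2);b=cv2.resize(s["bgr"][110:210,180:280],(400,400),interpolation=2)
cv2.imwrite("pics/c20.png",np.hstack([a,b]))
E
python3 q.py
```

```text
[ -9.4 -15.9  23.6] [-3.14  2.24  0.11] [0.6271 0.1332 0.208 ]
along y -0.08856218255007213 Fy rack -13.649353694890772
[[-0.0, 0.2, 0.0, 0.07, -0.03, -0.04]]
left [ 0.0019 -0.0097 -0.    ] [ 0.33 -0.13 -0.2 ]
23.45 [ -8.9 -16.5  22.7] [0.6271 0.1332 0.2081] 0.214 0.0026
23.6 [ -8.3 -16.   23. ] [0.6271 0.1332 0.2081] 0.216 0.0012
23.75 [ -8.6 -16.   23.4] [0.6271 0.1332 0.2081] 0.215 0.0029
23.9 [ -8.7 -16.2  23.2] [0.6271 0.1332 0.208 ] 0.219 0.0022
24.05 [ -8.5 -16.   22.5] [0.6271 0.1332 0.2081] 0.212 0.0014
[ -8.7 -16.6  23.4] [-3.06  2.2   0.11] [0.6271 0.1332 0.2081]
along y -0.08850752827813088 Fy rack -14.557839609151674
[[-0.0, 0.2, 0.0, 0.07, -0.03, -0.04]]
left [ 0.0019 -0.0097 -0.0001] [ 0.34 -0.14 -0.19]
```

View pics/c20.png

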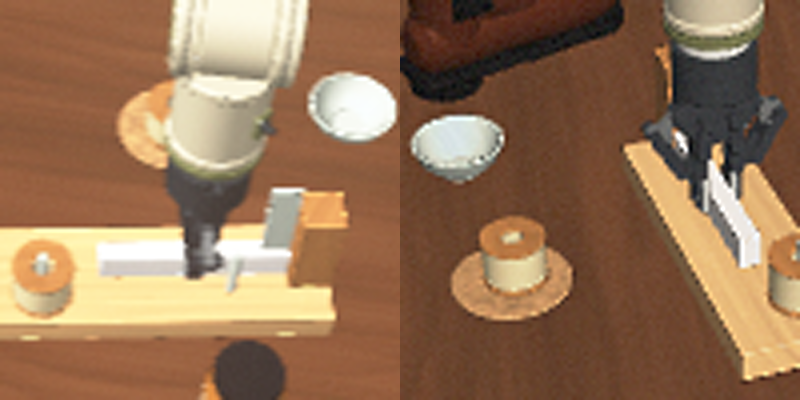

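View pics/sc20.png

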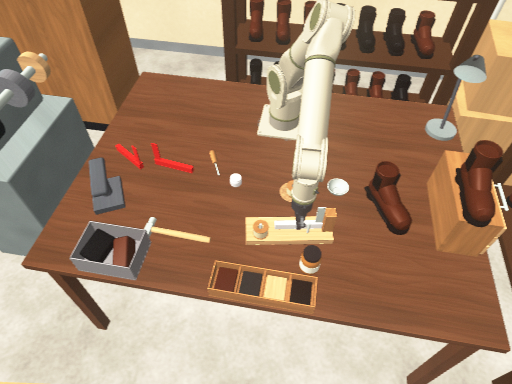

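The reel is upright on the mat, the other reel is untouched, and the square sits in the corner. For margin on the post I favour its share slightly, then hand in.

>>> servo_tool:
  motion:
    - [[0,-0.13,0.045,0.06,-0.02,-0.06]]

```text
clock: 24.3
position: [0.6271, 0.1335, 0.2081]
ee_rot: [0.995, 0.099, 0.001, 0.004]
ft_force: [-1.6, -23.3, 14.5]
grip_width: 0.218
```

```bash
python3 q.py;  python3 - <<'E'
from h import *
for i in range(14):
    d=cams.camera("wrist"); o=status.get_obs()
    if i%4==0: print(o["clock"],np.round(o["ft_force"],1),np.round(o["position"],4),round(o["grip_width"],3),np.abs(o["joint_velocities"]).max().round(4))
E
python3 q.py
```

```text
[ -1.6 -23.3  14.5] [-4.42  0.58  0.07] [0.6271 0.1335 0.2081]
along y -0.08821895444866923 Fy rack -22.553489150283557
[[-0.0, 0.2, 0.0, 0.09, -0.02, -0.04]]
left [ 0.0019 -0.01   -0.0001] [ 0.43 -0.11 -0.2 ]
24.35 [ -5.1 -20.7  19.4] [0.6271 0.1335 0.2081] 0.218 0.0045
24.55 [ -4.8 -19.6  18.8] [0.6271 0.1335 0.2081] 0.217 0.001
24.75 [ -4.5 -19.1  18.8] [0.6271 0.1335 0.2081] 0.219 0.0023
24.95 [ -4.2 -20.4  18.7] [0.6271 0.1335 0.2081] 0.217 0.0016
[ -4.2 -19.9  19.2] [-3.72  1.23  0.17] [0.6271 0.1335 0.2081]
along y -0.08827914215430184 Fy rack -18.643980280226216
[[-0.0, 0.2, 0.0, 0.08, -0.02, -0.04]]
left [ 0.0019 -0.01   -0.0001] [ 0.42 -0.11 -0.22]
```

```bash
python3 - <<'E'
from h import *
print(order.hand_in())
E
```

```text
the job is handed in; nothing more can be done
None
```

I moved the reel to the cork mat, pressed the metal square into the corner between post and plate, and handed the job in while still gripping and pressing. The hand-in gave no verdict.

- **Reel:** it was released at about 8.5 s. The pictures show it upright near the middle of the mat and the post-side spindle empty.
- **Push at the end:** the last readings were about 19 N towards the post and 19 N down onto the plate, steady for 0.7 s with the arm still.
- **Post contact:** a test push of 35 N sideways with only about 7 N down moved the tool less than 1 mm, so the post was taking the load.
- **Alignment:** the limb measured about 0.6° off the plate's direction, the blade matched it, and the tool was tilted about 0.4°. The stopping point agreed with my position for the post to about 2 mm.
- **Other things:** the last scene and side pictures show nothing else moved.

Two readings were off:
- **Near the force limit:** the first press on the plate briefly reached a wrist force of about 127 N (114 N of it vertical), above the 120 N limit, before I relaxed it. I don't know whether the cell counts that as a failure, but by these readings it may have.
- **Sideways position:** my estimates differ by a few mm, from about −8 mm by the arm's readings to about −3 mm by the wrist picture. Both are well inside the allowed ±20 mm.

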